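# Unload the glaze firing

### The job

Unload the firing: take the glaze-sample hangers one at a time in the order blue, green, yellow (skip a missing one), hook each over the white stretch of the rail and then, without lifting it off, slide it along until it hangs centred on the band of its own colour. Drop every cracked terracotta beaker into the red crate, at any moment you like. Leave the sound glazed beaker and bowl standing where they are.

Things in the scene. Friction and masses are not known exactly. Their poses are not given: they have to be found in the camera images.
- hanger_blue: loose blue glaze-sample hanger, 166 tall, 280 g, on the kiln shelf; may be absent. Origin: centre of underside; z up. Blue foot 56 x 56 x 10, upright blue tile 56 (y) x 10 (x) to z 56, a steel strap hook above (see its hook point), and on top of it a wooden grip tab 14 (x) x 26 (y), z 123 to 166 over x = y = 0: pinch it across x from above (all sizes in mm)
- hanger_blue_hook (a point): point that lies on the rail's axis when the blue hanger hangs: (0, 0, 114) in its frame, same axes. The strap, 22 wide (y), 4 thick, rises at x = -18 from z 60 to 112, over a roof-shaped crown (peak z 126, x = 0), and ends in a lip at x = +18 down to z 95: the rail enters from +x between z 60 and 95, then the hanger is lowered (mm)
- hanger_green: loose green glaze-sample hanger, 166 tall, 280 g, on the kiln shelf; may be absent. Origin: centre of underside; z up. Green foot 56 x 56 x 10, upright green tile 56 (y) x 10 (x) to z 56, a steel strap hook above (see its hook point), and on top of it a wooden grip tab 14 (x) x 26 (y), z 123 to 166 over x = y = 0: pinch it across x from above (all sizes in mm)
- hanger_green_hook (a point): point that lies on the rail's axis when the green hanger hangs: (0, 0, 114) in its frame, same axes. The strap, 22 wide (y), 4 thick, rises at x = -18 from z 60 to 112, over a roof-shaped crown (peak z 126, x = 0), and ends in a lip at x = +18 down to z 95: the rail enters from +x between z 60 and 95, then the hanger is lowered (mm)
- hanger_yellow: loose yellow glaze-sample hanger, 166 tall, 280 g, on the kiln shelf; may be absent. Origin: centre of underside; z up. Yellow foot 56 x 56 x 10, upright yellow tile 56 (y) x 10 (x) to z 56, a steel strap hook above (see its hook point), and on top of it a wooden grip tab 14 (x) x 26 (y), z 123 to 166 over x = y = 0: pinch it across x from above (all sizes in mm)
- hanger_yellow_hook (a point): point that lies on the rail's axis when the yellow hanger hangs: (0, 0, 114) in its frame, same axes. The strap, 22 wide (y), 4 thick, rises at x = -18 from z 60 to 112, over a roof-shaped crown (peak z 126, x = 0), and ends in a lip at x = +18 down to z 95: the rail enters from +x between z 60 and 95, then the hanger is lowered (mm)
- rail: sample rail, fixed: round steel bar 12 thick along its own y, axis 160 above the table, 400 long, on two posts at y = +-190 with feet 100 (x) x 40. Origin: on the table under the middle; x points away from the robot. Three coloured bands and, at the +y end, a white stretch (all sizes in mm)
- load_zone (a point): middle of the white loading stretch (80 long, along y), on the rail's axis; axes as the rail's (mm)
- band_blue (a point): middle of the blue band (34 long) on the rail's axis, farthest from the white stretch; axes as the rail's (mm)
- band_green (a point): middle of the green band (34 long) on the rail's axis, in the middle; axes as the rail's (mm)
- band_yellow (a point): middle of the yellow band (34 long) on the rail's axis, nearest to the white stretch; axes as the rail's (mm)
- reject0: loose cracked beaker: bare terracotta with black jagged cracks, open cup, 56 across the rim, 48 across the foot, 66 tall, wall 4, 140 g, upright on the plywood ware board; may be absent. Origin: centre of its underside; z up (all sizes in mm)
- reject1: loose cracked beaker: bare terracotta with black jagged cracks, open cup, 56 across the rim, 48 across the foot, 66 tall, wall 4, 140 g, upright on the plywood ware board; may be absent. Origin: centre of its underside; z up (all sizes in mm)
- reject2: loose cracked beaker: bare terracotta with black jagged cracks, open cup, 56 across the rim, 48 across the foot, 66 tall, wall 4, 140 g, upright on the plywood ware board; may be absent. Origin: centre of its underside; z up (all sizes in mm)
- sound_beaker: loose sound beaker of the same shape, white glazed, on the ware board. Origin: centre of its underside (all sizes in mm)
- pinch_bowl: loose sound blue bowl, 64 across, 32 tall, on the kiln shelf. Origin: centre of its underside (all sizes in mm)
- reject_crate: red open crate, fixed: 220 (x) x 200 (y) x 85 tall, walls 5. Origin: centre of its underside (all sizes in mm)
- kiln_shelf: buff kiln shelf slab, fixed: 200 x 400 x 12. Origin: centre of its underside (all sizes in mm)
- ware_board: plywood board, fixed: 240 x 250 x 10. Origin: centre of its underside (all sizes in mm)

How it is judged:
By the outcome, as a careful person would: the job done as asked, in the order asked, and still so for the second after the job is handed in, with the robot touching nothing.
Of hanger_blue, hanger_green, hanger_yellow only 2 to 3 are there at a start; the rules pass over those that are not, and their reading is None.
Of reject0, reject1, reject2 only 2 to 3 are there at a start; the rules pass over those that are not, and their reading is None.
At some moment in a run one of reject0, reject1, reject2 may be knocked a few centimetres aside while the robot is not near it.
It also fails if it takes over 210 s, if anything falls off the work surface, if the arm or the gripper's body presses on something with over 40 N, if the wrist force passes 120 N, or if a joint passes its speed limit or range.

### The arm

A 6-joint arm with a two-finger parallel gripper is mounted at the origin on the work surface. World frame = base frame: x ahead of the robot, y to its left, z up, the work surface at z = 0. Lengths are in m, angles in rad, forces in N, time in s.
With the tool pointing down it reaches from about 0.35 to 0.875 m from the base axis. Payload 15.5 kg.
Tool frame: the origin (TCP) lies between the finger pads; the fingertips stand 17 mm ahead of it and the grasp point (between the pads) lies 2 mm behind it; z points along the fingers, y is the line along which they close (so a half turn about z gives the same grasp; the last joint's range is limited). The gripper opens to 85 mm and grips with 20 to 120 N. Pads are 22 mm wide; open, the fingers measure 114 mm over their backs; the gripper's body (76 mm by 85 mm) begins 54 mm behind the grasp point. The pads swing forward as they close: fully open they stand 13 mm farther back than shut.
Start: joints at [1.208, 0.494, 1.345, -0, 1.302, -0.096], TCP at [0.165, 0.603, 0.248] pointing down, gripper open.
Joint ranges: [-2.91, 2.91], [-0.82, 2.16], [0.22, 2.67], [-1.22, 4.37], [0.12, 2.79], [-3.08, 3.08]. Speed limits (rad/s): [1.89, 1.89, 2.57, 3.01, 3.01, 3.01].

### API

Orientations are given as a unit quaternion [w, x, y, z].
In Python, from plant import * gives the robot as it stands.
- The arm moves only by the tool jog_arm, never from a script. Its argument "moves" is one flat list of numbers, 7 for each row, row after row: the shift along the tool's x, y, z each as a share of 0.02 m, from -1 to 1, then the turn, a rotation vector about the tool's x, y, z each as a share of 90 degrees, from -1 to 1, then the finger opening in mm, from 0 to 85.4. In form: [tx, ty, tz, wx, wy, wz, grip, tx, ty, tz, wx, wy, wz, grip, ...]. A call has 1 to 10 rows; each row shifts and turns the commanded pose from where the row before left it, along the tool's axes as they then stand; what a row does not reach is not made up. A row lasts 1/8 s, in which the tool goes at most 62.5 mm and 10.7 degrees, less where a joint would pass 70% of its speed; a pose out of reach is approached as far as the arm can. A call with a number of a shift or a turn outside -1 to 1 is refused whole. A call with a gripper value outside its range is refused whole. The fingers move at their own pace and stop on an object; "newtons" is the grip in N (left out, the last holds). Time passes only in rows, so rows that do not move let the fingers close. It gives the time, the measured TCP pose, the force, the opening and the grip force at its end, in the units of the state.
- sense(): the state, without advancing time (a new reading comes with each control period).
- snapshot(name): name is "scene" or "top" or "wrist"; returns a dict with "color" (420x560x3 uint8, red, green, blue), "mtx" (3x3 intrinsics, pixels), "k1" (the pictures are not rectified: a ray, as slopes to the right and down, at radius r is drawn at 1 + k1 r^2 times it, then the intrinsics apply), "rvec" (rotation vector, rad) and "tvec" (3), from world to camera coordinates, as OpenCV has them; the wrist camera has in their place "tool_from_camera" (4x4, takes a point from camera to tool coordinates, whose origin is the TCP and whose axes are the flange's). Camera axes: x right, y down, z forward; pixel columns grow to the right and rows downward; lengths in m; the calibration is good to about 2 mm. A picture is of the moment at which its call begins: read the wrist's pose just before it. There is no depth.
- job_done(): hands the job in; it is judged then, once.
The state is a dict: "time": time; "joint_pos": joint angles; "joint_vel": joint speeds; "joint_torque": joint torques, N m; "tcp_pos": TCP position; "tool_rot": TCP orientation; "wrist_force": force on the tool from outside, world axes, zero at the start; "ft_torque": the same for the moment, N m; "finger_gap": finger opening in m; "finger_force": force on a finger pad.
Only numpy, scipy, OpenCV 4.12 (cv2) and the standard library are available. Lean on these libraries where they do the work, as an engineer would, in place of code of your own. Each camera call takes 0.05 s, during which the arm holds its last target. There are 200 camera calls.

## Working session

There is one attempt and no reset: what is moved stays moved. The work goes in short steps, Python scripts to look and compute and a tool call to move; the robot and the scene stay as the last step left them, time stands still between calls to the robot, and variables do not carry over. Pictures are saved under pics/ and viewed, at most 14 in all, crops included, and the job is handed in when it is done.

Besides the shell and the picture viewer there is one more tool, called after ">>>" by a JSON object that holds its "method" and its "body", one argument or row to a line. jog_arm: Moves the arm, as the interface text tells. Shift numbers are shares of 0.02 m and turn numbers shares of 90 degrees, none past 1 either way. Its arguments: {"type":"object","properties":{"moves":{"type":"array","items":{"type":"number"}},"newtons":{"type":"number"}},"required":["moves"]}

```bash
mkdir -p pics; ls
cat > h.py <<'E'
from plant import *
import numpy as np, cv2, pickle
from scipy.spatial.transform import Rotation as R
def rq(q): return R.from_quat([q[1],q[2],q[3],q[0]]).as_matrix()
def shot(n,fn):
    st=sense(); s=snapshot(n); s['st']=st
    cv2.imwrite('pics/'+fn+'.png',s['color'][:,:,::-1]); pickle.dump(s,open('pics/'+fn+'.pkl','wb')); return s
def load(fn): return pickle.load(open('pics/'+fn+'.pkl','rb'))
def cam(s):
    if 'rvec' in s:
        Rm=cv2.Rodrigues(np.array(s['rvec'],float))[0]; return Rm.T, -Rm.T@np.array(s['tvec'],float).ravel()
    T=np.array(s['tool_from_camera']); Rt=rq(s['st']['tool_rot'])
    return Rt@T[:3,:3], Rt@T[:3,3]+np.array(s['st']['tcp_pos'])
def ray(s,px):
    p=cv2.undistortPoints(np.array([[px]],float),np.array(s['mtx'],float),np.array([s['k1'],0,0,0.]))[0,0]
    Rc,c=cam(s); return c,Rc@np.array([p[0],p[1],1.])
def onz(s,px,z):
    c,d=ray(s,px); return c+d*(z-c[2])/d[2]
def proj(s,P):
    Rc,c=cam(s); q=Rc.T@(np.array(P,float)-c)
    return cv2.projectPoints(q[None],np.zeros(3),np.zeros(3),np.array(s['mtx'],float),np.array([s['k1'],0,0,0.]))[0][0,0]
def tri(s1,p1,s2,p2):
    A=[];b=[]
    for s,p in((s1,p1),(s2,p2)):
        c,d=ray(s,p); d/=np.linalg.norm(d); M=np.eye(3)-np.outer(d,d); A.append(M); b.append(M@c)
    return np.linalg.lstsq(np.vstack(A),np.hstack(b),rcond=None)[0]
E
python3 - <<'E'
from h import *
for n in('scene','top'):
    s=shot(n,n+'0'); print(n,cam(s)[1].round(3),s['mtx'],s['k1'])
s=shot('wrist','wrist0'); print(s['tool_from_camera'],s['st'])
E
```

```text
pics
scene [1.007 0.415 0.862] [[433.16063275   0.         276.84514343]
 [  0.         433.16063275 213.80772139]
 [  0.           0.           1.        ]] 0.02760538682385059
top [ 0.382 -0.021  1.163] [[449.685941     0.         280.28556588]
 [  0.         449.685941   211.50111637]
 [  0.           0.           1.        ]] -0.032378632049940036
[[ 2.56448038e-04 -9.51524775e-01 -3.07572004e-01  7.83194252e-02]
 [ 9.99999724e-01  4.58416118e-04 -5.84404055e-04  2.50830843e-04]
 [ 6.97070900e-04 -3.07571769e-01  9.51524630e-01 -1.25508532e-01]
 [ 0.00000000e+00  0.00000000e+00  0.00000000e+00  1.00000000e+00]] {'time': 0.1, 'joint_pos': array([ 1.20849085e+00,  4.94130979e-01,  1.34606847e+00,  2.29508305e-06,
        1.30247697e+00, -9.55122532e-02]), 'joint_vel': array([ 0.00064042, -0.00039233, -0.00318965, -0.00179339, -0.00045628,
        0.00063002]), 'joint_torque': array([ 1.42299723e-03, -8.83585811e+01, -3.84561253e+01, -1.50167184e-04,
        5.20739399e-03,  6.55390477e-05]), 'tcp_pos': array([0.16467216, 0.60260734, 0.24775392]), 'tool_rot': array([-1.24039074e-04,  1.33001619e-01,  9.91115672e-01, -5.27497764e-04]), 'wrist_force': array([-0.04653723,  0.41075472, -0.21427607]), 'ft_torque': array([0.03643721, 0.02424729, 0.03319328]), 'finger_force': 0.0, 'finger_gap': 0.08545441889270342}
```

View pics/scene0.png

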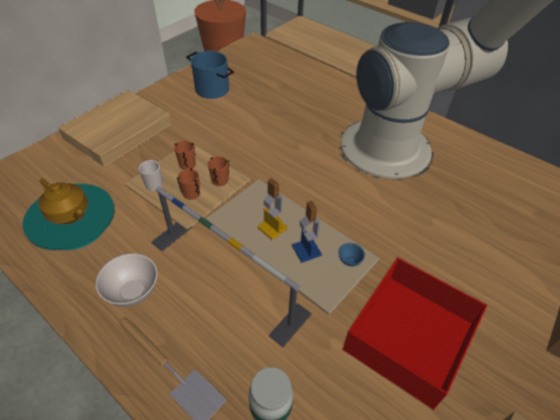

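View pics/top0.png

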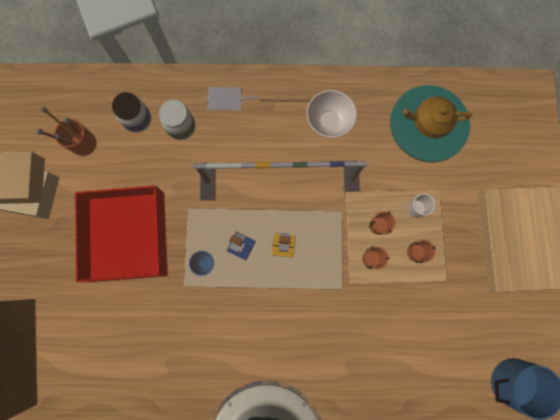

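The top view shows blue (240,245) and yellow (284,245) hangers, with no green one. There are three rejects at (382,223), (375,258) and (421,252), a white beaker at (423,205), the crate at (120,235), and the rail along row 164.

Run:
```python
from h import *
t=load('top0');s=load('scene0')
def big(im,x0,y0,w,h,k): return cv2.resize(im[y0:y0+h,x0:x0+w,::-1],None,fx=k,fy=k,interpolation=cv2.INTER_CUBIC)
a=big(t['color'],180,150,266,140,3)
b=big(s['color'],170,160,200,120,4)
cv2.imwrite('pics/a.png',a); cv2.imwrite('pics/b.png',b)
def blobs(im,lo,hi,roi,mn=15):
    hsv=cv2.cvtColor(im,cv2.COLOR_RGB2HSV); m=cv2.inRange(hsv,lo,hi)
    x,y,w,h=roi; k=np.zeros_like(m); k[y:y+h,x:x+w]=m[y:y+h,x:x+w]
    n,l,st,c=cv2.connectedComponentsWithStats(k)
    return [(c[i],st[i],(l==i).astype(np.uint8)) for i in range(1,n) if st[i][4]>=mn]
im=t['color']
for nm,lo,hi,roi,z in [('yel foot',(20,150,80),(32,255,255),(260,225,50,40),.022),('blue foot',(105,140,40),(125,255,255),(220,225,40,40),.022),
  ('bands Y',(18,130,80),(34,255,255),(200,155,160,20),.166),('bands B',(105,100,30),(130,255,255),(200,155,170,20),.166),('bands G',(45,60,30),(95,255,255),(200,155,160,20),.166),
  ('terra',(0,120,60),(12,255,255),(345,190,100,95),.06),('white',(0,0,150),(180,50,255),(405,190,40,30),.076),('crate',(0,180,60),(6,255,255),(60,180,110,110),.04),('whiterail',(0,0,150),(180,40,255),(195,155,60,16),.166)]:
    for c,st,m in blobs(im,lo,hi,roi):
        ct=max(cv2.findContours(m,0,1)[0],key=cv2.contourArea)
        r=cv2.minAreaRect(ct)
        print(nm,c.round(1),st,onz(t,c,z).round(4),'rect',np.round(r[0],1),np.round(r[1],1),round(r[2],1))
```

```text
yel foot [275.6 238.8] [274 234   5  11  44] [ 0.4928 -0.0198  0.022 ] rect [276. 239.] [10.  4.] 90.0
yel foot [292.  240.7] [290 236   5  11  36] [ 0.4884 -0.0616  0.022 ] rect [292. 241.] [10.  4.] 90.0
yel foot [282.1 251.8] [272 246  22  11 118] [ 0.46   -0.0366  0.022 ] rect [282.4 250.9] [20.6  8.4] 7.1
bands Y [262.5 164.5] [256 162  14   6  84] [0.6488 0.0114 0.166 ] rect [262.5 164.5] [ 5. 13.] 90.0
bands G [299.5 164. ] [294 163  12   3  36] [ 0.6507 -0.0731  0.166 ] rect [299.5 164. ] [ 2. 11.] 90.0
terra [382.4 222.8] [370 211  25  23 449] [ 0.5311 -0.2846  0.06  ] rect [382. 222.] [22. 24.] 90.0
terra [421.3 250.9] [407 240  28  22 488] [ 0.4618 -0.3792  0.06  ] rect [420.5 250.5] [21. 27.] 90.0
terra [375.3 257.6] [363 247  25  22 445] [ 0.4448 -0.2648  0.06  ] rect [375.  257.5] [21. 24.] 90.0
white [423.1 206. ] [412 195  23  20 244] [ 0.5715 -0.3831  0.076 ] rect [423.  204.5] [19. 22.] 90.0
crate [119.  233.9] [  75  186   91   96 7820] [0.5004 0.3735 0.04  ] rect [119.2 233.4] [92.2 90.3] 87.5
whiterail [223.2 164.5] [206 164  34   2  65] [0.6479 0.1011 0.166 ] rect [222.5 164.5] [ 1. 33.] 90.0
```

View pics/a.png

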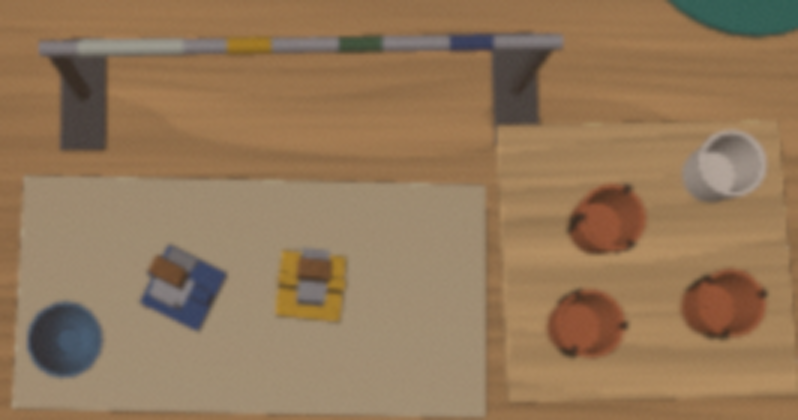

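View pics/b.png

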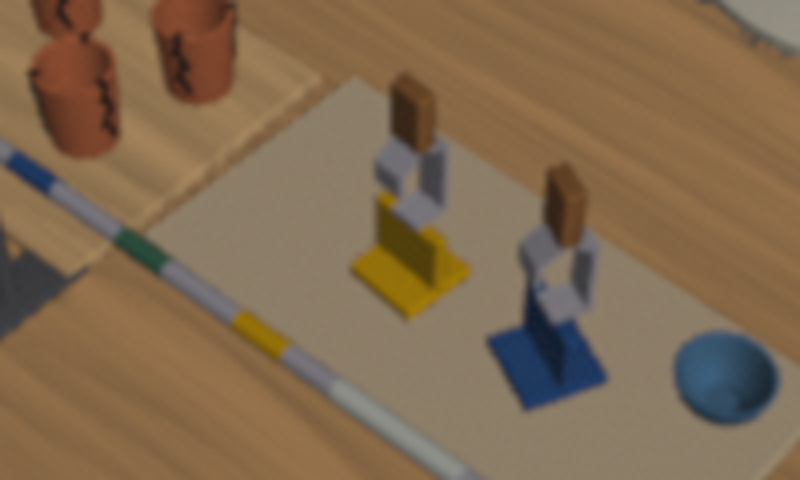

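Green is absent, and both hooks open toward the rail (local +x is roughly world +x). Blue's yaw is about -27°.

Run:
```python
from h import *
t=load('top0');s=load('scene0')
A=lambda x,y:((x+.5)/3-.5+180,(y+.5)/3-.5+150)
B=lambda x,y:((x+.5)/4-.5+170,(y+.5)/4-.5+160)
print('bands tri Y',tri(t,A(249,45),s,B(260,334)).round(4),'G',tri(t,A(361,44),s,B(141,249)).round(4),'B',tri(t,A(472,42),s,B(30,172)).round(4))
for n,p in dict(rail_l=A(40,47),rail_r=A(562,42),w0=A(78,47),w1=A(185,46),Y=A(249,45),G=A(361,44),B=A(472,42)).items(): print(n,onz(t,p,.162).round(4))
for n,c in dict(yel=[(280,250),(348,257),(340,323),(276,315)],blu=[(173,245),(227,272),(200,330),(140,300)]).items():
    q=np.array([onz(t,A(*p),.022)[:2] for p in c]); print(n,q.round(4).tolist(),q.mean(0).round(4),np.linalg.norm(np.roll(q,-1,0)-q,axis=1).round(3))
    e=q[0]-q[1]+q[3]-q[2]; print('yaw',np.degrees(np.arctan2(-e[0],e[1])))
    e=q[0]-q[3]+q[1]-q[2]; print('yaw2',np.degrees(np.arctan2(e[1],e[0])))
# tab top centre
print('tabs',tri(t,A(316,262),s,B(412,85)).round(4),tri(t,A(170,262),s,B(567,174)).round(4))
print('tab top at z',onz(t,A(316,263),.178).round(4),onz(t,A(171,265),.178).round(4))
```

```text
bands tri Y [0.6504 0.0111 0.1588] G [ 0.6522 -0.0749  0.1588] B [ 0.6548 -0.1604  0.1585]
rail_l [0.6465 0.1707 0.162 ]
rail_r [ 0.6542 -0.2287  0.162 ]
w0 [0.6468 0.1417 0.162 ]
w1 [0.6482 0.06   0.162 ]
Y [0.6494 0.0112 0.162 ]
G [ 0.651  -0.0744  0.162 ]
B [ 0.6535 -0.1595  0.162 ]
yel [[0.5077, -0.013], [0.5022, -0.0708], [0.4462, -0.0641], [0.4526, -0.0101]] [ 0.4772 -0.0395] [0.058 0.056 0.054 0.055]
yaw -6.064031161845032
yaw2 -4.913395338183136
blu [[0.5113, 0.078], [0.4886, 0.0318], [0.4395, 0.0538], [0.4644, 0.1049]] [0.4759 0.0671] [0.051 0.054 0.057 0.054]
yaw -26.00752338785997
yaw2 -26.95946912427743
tabs [ 0.4806 -0.039   0.1793] [0.4789 0.0684 0.1826]
tab top at z [ 0.4811 -0.0405  0.178 ] [0.4788 0.0656 0.178 ]
```

>>> {"method": "jog_arm", "body": {
  "moves": [-0.5,-1,-0.5,0,0,0.113,60,-0.5,-1,-0.5,0,0,0.113,60,-0.5,-1,-0.5,0,0,0.113,60,-0.5,-1,-0.5,0,0,0.113,60,-0.5,-1,0,0,0,0.113,60,-0.5,-1,0,0,0,0.113,60,-0.5,-1,0,0,0,0.113,60,-0.5,-1,0,0,0,0.113,60]
}}

```text
time: 1.15
tcp_pos: [0.0966, 0.4523, 0.2882]
tool_rot: [0.0, 0.749, 0.663, -0.0]
wrist_force: [-0.3, 0.3, -0.2]
finger_gap: 0.0602
finger_force: 0.0
```

>>> {"method": "jog_arm", "body": {
  "moves": [0,0,0,0,0,0.108,60,0,0,0,0,0,0.108,60,-0.336,0.986,0,0,0,0,60,-0.336,0.986,0,0,0,0,60,-0.336,0.986,0,0,0,0,60,-0.336,0.986,0,0,0,0,60,-0.336,0.986,0,0,0,0,60,-0.336,0.986,0,0,0,0,60,-0.336,0.986,0,0,0,0,60,-0.336,0.986,0,0,0,0,60]
}}

```text
time: 2.4
tcp_pos: [0.2155, 0.3348, 0.2882]
tool_rot: [0.0, 0.848, 0.529, -0.0]
wrist_force: [-0.2, 0.4, -0.1]
finger_gap: 0.0601
finger_force: 0.0
```

>>> {"method": "jog_arm", "body": {
  "moves": [-0.336,0.986,0,0,0,0,60,-0.336,0.986,0,0,0,0,60,-0.336,0.986,0,0,0,0,60,-0.336,0.986,0,0,0,0,60,-0.336,0.986,0,0,0,0,60,-0.336,0.986,0,0,0,0,60,-0.336,0.986,0,0,0,0,60,-0.336,0.986,0,0,0,0,60,-0.336,0.986,0,0,0,0,60,-0.336,0.986,0,0,0,0,60]
}}

```text
time: 3.65
tcp_pos: [0.363, 0.1877, 0.2882]
tool_rot: [-0.0, 0.848, 0.529, -0.0]
wrist_force: [0.1, -0.2, 0.6]
finger_gap: 0.0603
finger_force: 0.0
```

>>> {"method": "jog_arm", "body": {
  "moves": [-0.336,0.986,0,0,0,0,60,-0.336,0.986,0,0,0,0,60,-0.336,0.986,0,0,0,0,60,-0.336,0.986,0,0,0,0,60,-0.336,0.986,0,0,0,0,60,-0.336,0.986,0,0,0,0,60,-0.336,0.986,0,0,0,0,60,-0.336,0.986,0,0,0,0,60,0,0,0,0,0,0,60]
}}

```text
time: 4.78
tcp_pos: [0.4818, 0.0696, 0.2881]
tool_rot: [0.0, 0.849, 0.529, 0.0]
wrist_force: [-0.4, 0.4, 0.0]
finger_gap: 0.0597
finger_force: 0.0
```

```bash
cat >> h.py <<'E'
def psi(st):
    y=rq(st['tool_rot'])[:,1]; return np.degrees(np.arctan2(y[1],y[0]))
def go(st,P):
    "shares of 20 mm in tool axes from the present pose to TCP P"
    return (rq(st['tool_rot']).T@(np.array(P)-st['tcp_pos'])/.02).round(3)
E
python3 - <<'E'
from h import *
s=shot('wrist','w1'); print(s['st']['tcp_pos'],psi(s['st']),s['st']['joint_pos'])
P=np.array([.4785,.067]);a=np.radians(-26.5);X=np.array([np.cos(a),np.sin(a)]);Y=np.array([-X[1],X[0]])
im=s['color'].copy()
for x,y,z in [(i*7,j*13,166) for i in(-1,1) for j in(-1,1)]+[(i*28,j*28,10) for i in(-1,1) for j in(-1,1)]:
    q=proj(s,np.r_[P+X*x/1e3+Y*y/1e3,(z+12)/1e3]); cv2.circle(im,tuple(int(v) for v in q.round()),2,(255,0,255),-1)
cv2.imwrite('pics/w1o.png',im[:,:,::-1])
E
```

```text
[0.48178281 0.06962446 0.28813673] -26.16645243767238 [ 2.08343263e-02  2.56683774e-01  1.61766176e+00 -9.06777772e-05
  1.26714652e+00  4.77552186e-01]
```

View pics/w1o.png

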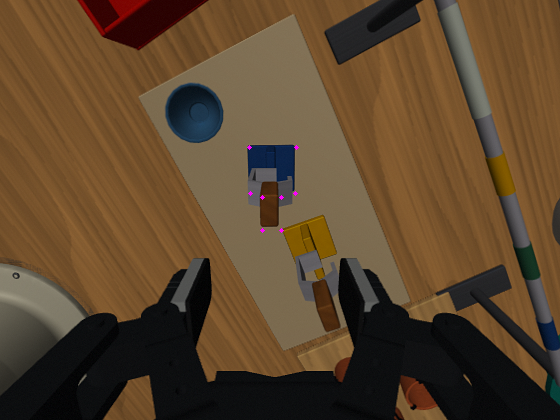

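The foot overlay fits within about 2 px, and the tab is at (270,205). I'll zoom in to confirm which way the hook faces before gripping.

Run:
```python
from h import *
s=load('w1'); s2=load('scene0')
a=cv2.resize(s['color'][130:340,235:355,::-1],None,fx=2.8,fy=2.8,interpolation=cv2.INTER_CUBIC)
b=cv2.resize(s2['color'][175:270,250:335,::-1],None,fx=5,fy=6.19,interpolation=cv2.INTER_CUBIC)
b=cv2.resize(b,(425,a.shape[0])); cv2.imwrite('pics/z.png',np.hstack([a,b]))
```

```text
(no output)
```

View pics/z.png

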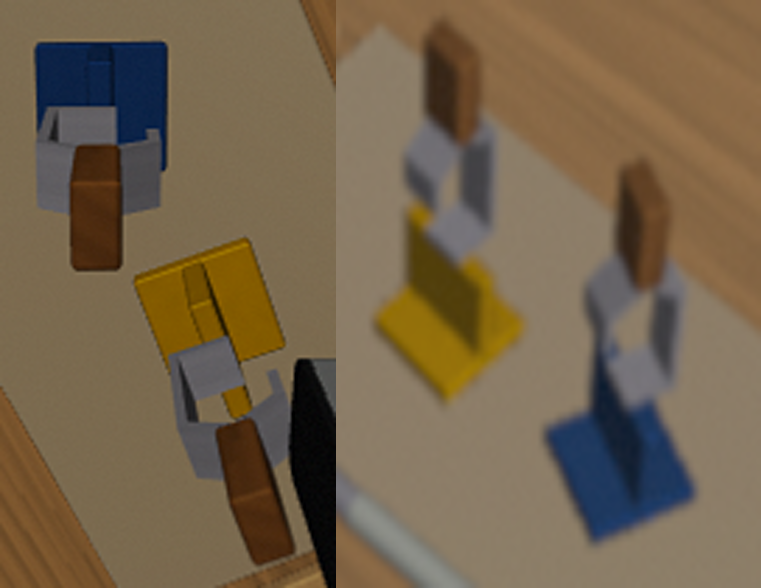

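Confirmed: both connectors are on the -x side and both hooks open to +x. The blue tab top is centred at zoom (97,226).

Run:
```python
from h import *
s=load('w1')
Z=lambda x,y:((x+.5)/2.8-.5+235,(y+.5)/2.8-.5+130)
p=onz(s,Z(97,226),.178); print(p, onz(s,Z(255,530),.178))
# yellow yaw from foot edges
q=[onz(s,Z(*c),.022)[:2] for c in((134,278),(248,239),(286,345))]; print(np.round(q,4))
st=sense(); print(go(st,[p[0],p[1],.160]),psi(st))
```

```text
[0.47830808 0.07018494 0.178     ] [ 0.47797    -0.03723236  0.178     ]
[[ 0.4568 -0.006 ]
 [ 0.5107 -0.0116]
 [ 0.5057 -0.0674]]
[-0.06  -0.119  6.404] -26.150917515722373
```

>>> {"method": "jog_arm", "body": {
  "moves": [-0.05,-0.1,1,0,0,0,50,0,0,1,0,0,0,50,0,0,1,0,0,0,50,0,0,1,0,0,0,50,0,0,1,0,0,0,50,0,0,0.9,0,0,0,50,0,0,0.5,0,0,0,50,0,0,0,0,0,0,10,0,0,0,0,0,0,10,0,0,0,0,0,0,5],
  "newtons": 45
}}

```text
time: 6.08
tcp_pos: [0.4787, 0.0707, 0.1609]
tool_rot: [0.0, 0.848, 0.529, 0.0]
wrist_force: [-1.9, 1.4, 3.9]
finger_gap: 0.0136
finger_force: 44.8
```

>>> {"method": "jog_arm", "body": {
  "moves": [0,0,0,0,0,0,5,0,0,0,0,0,0,5,0,0,0,0,0,0,5]
}}

```text
time: 6.45
tcp_pos: [0.4787, 0.0708, 0.1608]
tool_rot: [0.0, 0.848, 0.529, 0.0]
wrist_force: [-2.2, 2.1, 7.0]
finger_gap: 0.0136
finger_force: 45.3
```

>>> {"method": "jog_arm", "body": {
  "moves": [0,0,-0.6,0,0,0,5,0,0,-1,0,0,0,5,0,0,-1,0,0,0,5,0,0,-0.9,0,0,0,5,0,0,0,0,0,-0.1,5,0,0,0,0,0,-0.1,5,0,0,0,0,0,-0.1,5,0.25,0.9,0,0,0,0,5,0.25,0.9,0,0,0,0,5,0.25,0.9,0,0,0,0,5]
}}

```text
time: 7.7
tcp_pos: [0.5327, 0.0866, 0.231]
tool_rot: [0.0, 0.701, 0.713, 0.0]
wrist_force: [-0.2, 0.1, -3.1]
finger_gap: 0.0132
finger_force: 44.3
```

>>> {"method": "jog_arm", "body": {
  "moves": [0.25,0.9,0,0,0,0,5,0.25,0.9,0,0,0,0,5,0.2,0.8,0,0,0,0,5,0,0,0,0,0,0,5,0,0,0,0,0,0,5]
}}

```text
time: 8.32
tcp_pos: [0.5834, 0.1012, 0.2305]
tool_rot: [-0.0, 0.701, 0.713, -0.0]
wrist_force: [-0.3, -0.9, -3.3]
finger_gap: 0.0136
finger_force: 44.4
```

Run:
```python
from h import *
s=shot('wrist','w2'); print(s['st']['tcp_pos'],psi(s['st'])); shot('scene','s2')
print(go(s['st'],[.648,.101,.232]))
cv2.imwrite('pics/m2.png',np.hstack([s['color'][60:,160:,::-1],load('s2')['color'][60:,120:520,::-1]]))
```

```text
[0.58336436 0.10118024 0.23048345] 0.9146463539295713
[-0.061  3.231 -0.078]
```

View pics/m2.png

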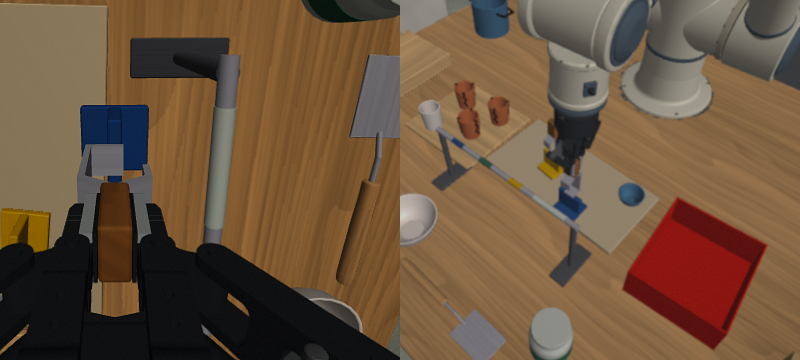

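The blue hanger is held upright with its hook opening toward the rail, and the white stretch runs from (388,167) to (373,292) in the wrist picture.

Run:
```python
from h import *
s=load('w2')
for p in((388,167),(373,292),(380.5,229)): print(onz(s,p,.161).round(4))
# tab/hanger in hand
for p in((275-0,340),): print('tab top',onz(s,p,s['st']['tcp_pos'][2]+.017).round(4))
print('foot corners',[onz(s,p,.0915).round(4).tolist() for p in((241,166),(308,166))])
```

```text
[0.6509 0.1422 0.161 ]
[0.6513 0.0565 0.161 ]
[0.651  0.1024 0.161 ]
tab top [0.5842 0.0888 0.2475]
foot corners [[0.5564, 0.1275, 0.0915], [0.6104, 0.1284, 0.0915]]
```

>>> {"method": "jog_arm", "body": {
  "moves": [0,0.8,0,0,0,0,5,0,0.8,0,0,0,0,5,0,0.8,0,0,0,0,5,0,0.85,0,0,0,0,5,0,0,0,0,0,0,5,0,0,0,0,0,0,5]
}}

```text
time: 9.18
tcp_pos: [0.6482, 0.1023, 0.2302]
tool_rot: [-0.0, 0.701, 0.713, -0.0]
wrist_force: [0.2, 0.6, -3.4]
finger_gap: 0.0132
finger_force: 44.7
```

>>> {"method": "jog_arm", "body": {
  "moves": [0,0,0.5,0,0,0,5,0,0,0.5,0,0,0,5,0,0,0.4,0,0,0,5,0,0,0.2,0,0,0,5,0,0,0,0,0,0,5,0,0,0,0,0,0,5]
}}

```text
time: 9.93
tcp_pos: [0.6492, 0.1024, 0.1986]
tool_rot: [0.0, 0.701, 0.713, 0.0]
wrist_force: [0.0, -0.5, -3.1]
finger_gap: 0.0132
finger_force: 44.6
```

>>> {"method": "jog_arm", "body": {
  "moves": [0,0,0.1,0,0,0,5,0,0,0.1,0,0,0,5,0,0,0,0,0,0,5,0,0,0,0,0,0,5]
}}

```text
time: 10.42
tcp_pos: [0.6494, 0.1024, 0.1945]
tool_rot: [0.0, 0.701, 0.713, 0.0]
wrist_force: [1.8, -0.8, 0.8]
finger_gap: 0.0134
finger_force: 45.2
```

>>> {"method": "jog_arm", "body": {
  "moves": [0,0.05,0,0,0,0,5,-0.2,0,0,0,0,0,5,-0.6,0,0,0,0,0,5,-0.6,0,0,0,0,0,5,-0.6,0,0,0,0,0,5,-0.6,0,0,0,0,0,5,-0.6,0,0,0,0,0,5,-0.6,0,0,0,0,0,5,-0.6,0,0,0,0,0,5,0,0,0,0,0,0,5]
}}

```text
time: 11.68
tcp_pos: [0.6517, 0.0127, 0.1944]
tool_rot: [0.001, 0.702, 0.712, -0.0]
wrist_force: [0.8, -5.2, 2.7]
finger_gap: 0.0134
finger_force: 45.5
```

>>> {"method": "jog_arm", "body": {
  "moves": [-0.6,0,0,0,0,0,5,-0.6,0,0,0,0,0,5,-0.6,0,0,0,0,0,5,-0.6,0,0,0,0,0,5,-0.6,0,0,0,0,0,5,-0.6,0,0,0,0,0,5,-0.6,0,0,0,0,0,5,-0.6,0,0,0,0,0,5,-0.6,0,0,0,0,0,5,0,0,0,0,0,0,5]
}}

```text
time: 12.92
tcp_pos: [0.6538, -0.0947, 0.1946]
tool_rot: [0.001, 0.702, 0.713, 0.0]
wrist_force: [4.2, -5.1, 2.6]
finger_gap: 0.0136
finger_force: 45.5
```

>>> {"method": "jog_arm", "body": {
  "moves": [-0.6,0,0,0,0,0,5,-0.6,0,0,0,0,0,5,-0.6,0,0,0,0,0,5,-0.6,0,0,0,0,0,5,-0.6,0,0,0,0,0,5,0,0,0,0,0,0,5,0,0,0,0,0,0,5]
}}

```text
time: 13.8
tcp_pos: [0.6549, -0.1544, 0.1947]
tool_rot: [0.001, 0.701, 0.713, 0.0]
wrist_force: [5.2, -5.5, 2.4]
finger_gap: 0.0134
finger_force: 45.6
```

Run:
```python
from h import *
s=shot('wrist','w3'); t=shot('scene','s3');u=shot('top','t3'); print(s['st']['tcp_pos'],psi(s['st']))
a=cv2.resize(s['color'][100:340,200:400,::-1],None,fx=2,fy=2,interpolation=cv2.INTER_CUBIC)
b=cv2.resize(t['color'][160:260,140:240,::-1],(400,480),interpolation=cv2.INTER_CUBIC)
cv2.imwrite('pics/m3.png',np.hstack([a,b]))
```

```text
[ 0.6548603  -0.15436331  0.19470516] 0.9061896495003966
```

View pics/m3.png

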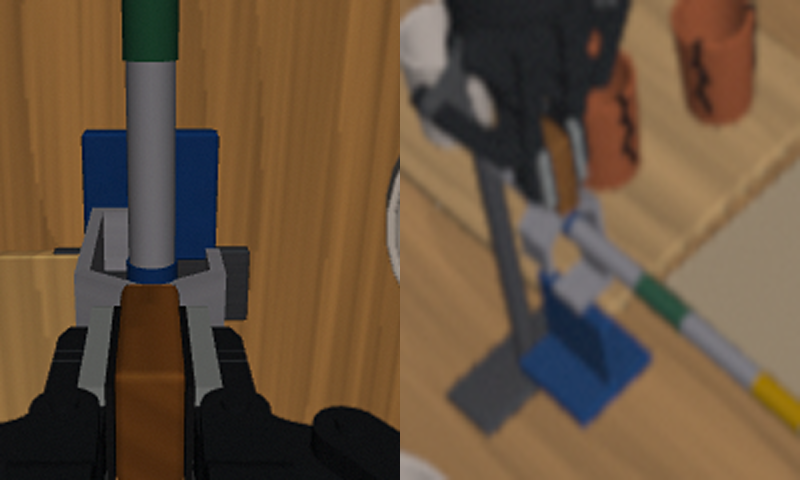

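The hanger is on the rail and the blue band's edge is just showing at (276,231). It still has a few mm to go.

Run:
```python
from h import *
s=load('w3'); f=lambda x,y:(200+(x+.5)/2-.5,100+(y+.5)/2-.5)
print('blue edge',onz(s,f(152,262),.166),'green -y edge',onz(s,f(151,60),.166))
print('foot +y edge',onz(s,f(150,130),.056),'foot corner lower',)
c,d=ray(s,f(103,209)); print('strap conn +y edge z.104',onz(s,f(110,208),.106))
```

```text
blue edge [ 0.65578159 -0.13874836  0.166     ] green -y edge [ 0.65470009 -0.08922201  0.166     ]
foot +y edge [ 0.65541784 -0.12675934  0.056     ] foot corner lower
strap conn +y edge z.104 [ 0.64200258 -0.14394318  0.106     ]
```

>>> {"method": "jog_arm", "body": {
  "moves": [-0.1,0.04,0,0,0,0,5,-0.07,0,0,0,0,0,5,0,0,0,0,0,0,5,0,0,0,0,0,0,5]
}}

```text
time: 14.45
tcp_pos: [0.6553, -0.1563, 0.1945]
tool_rot: [0.0, 0.701, 0.713, 0.0]
wrist_force: [3.9, 4.0, 4.1]
finger_gap: 0.0137
finger_force: 45.7
```

Run:
```python
from h import *
s=shot('wrist','w4'); t=shot('scene','s4');print(s['st']['tcp_pos'],s['st']['wrist_force'])
a=cv2.resize(s['color'][160:260,225:325,::-1],(400,400),interpolation=cv2.INTER_CUBIC)
b=cv2.resize(t['color'][190:250,150:210,::-1],(400,400),interpolation=cv2.INTER_CUBIC)
cv2.imwrite('pics/m4.png',np.hstack([a,b]))
im=s['color']; print([(r,im[r,273:279].mean(0).round().tolist()) for r in range(222,242)])
```

```text
[ 0.65532166 -0.1562892   0.19446985] [3.86362689 4.03332115 4.08624424]
[(222, [103.0, 100.0, 104.0]), (223, [102.0, 100.0, 104.0]), (224, [103.0, 100.0, 104.0]), (225, [103.0, 100.0, 104.0]), (226, [103.0, 100.0, 104.0]), (227, [103.0, 100.0, 105.0]), (228, [102.0, 100.0, 104.0]), (229, [104.0, 101.0, 104.0]), (230, [110.0, 105.0, 107.0]), (231, [23.0, 42.0, 74.0]), (232, [10.0, 34.0, 72.0]), (233, [12.0, 35.0, 73.0]), (234, [14.0, 36.0, 73.0]), (235, [12.0, 36.0, 73.0]), (236, [14.0, 36.0, 73.0]), (237, [12.0, 36.0, 73.0]), (238, [12.0, 36.0, 73.0]), (239, [13.0, 37.0, 73.0]), (240, [12.0, 36.0, 74.0]), (241, [9.0, 36.0, 77.0])]
```

View pics/m4.png

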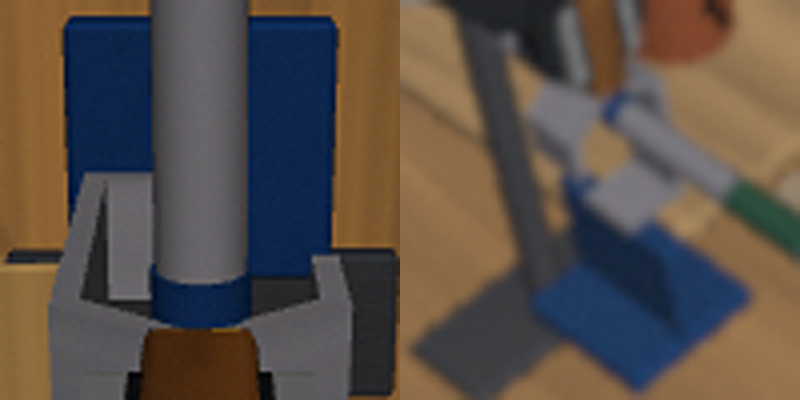

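Run:
```python
from h import *
s=load('w4')
for r in (230.6,): print('blue edge',onz(s,(274.5,r),.166),onz(s,(274.5,r),.165))
print('conn',onz(s,(225+130/4-.4,160+172/4-.4),.1055),'foot',onz(s,(275,160+17/4-.4),.0555), 'lip low +y', onz(s,(225+328/4,160+256/4-.4),.0455+.095))
```

```text
blue edge [ 0.65557407 -0.14045721  0.166     ] [ 0.65558209 -0.14086567  0.165     ]
conn [ 0.64393615 -0.1449318   0.1055    ] foot [ 0.65590131 -0.12770263  0.0555    ] lip low +y [ 0.67451634 -0.14620797  0.1405    ]
```

>>> {"method": "jog_arm", "body": {
  "moves": [-0.06,0,-0.05,0,0,0,5,-0.04,0,0,0,0,0,5,0,0,0,0,0,0,5,0,0,0,0,0,0,5]
}}

```text
time: 15.05
tcp_pos: [0.6548, -0.1589, 0.1951]
tool_rot: [-0.0, 0.701, 0.713, -0.0]
wrist_force: [0.5, 2.1, -1.9]
finger_gap: 0.0134
finger_force: 45.0
```

>>> {"method": "jog_arm", "body": {
  "moves": [0,0,0.03,0,0,0,5,0,0,0,0,0,0,25,0,0,0,0,0,0,40,0,0,0,0,0,0,40,0,0,-0.5,0,0,0,40,0,0,-1,0,0,0,40,0,0,-1,0,0,0,40,0,0,-1,0,0,0,40,0,0,-1,0,0,0,40,0,0,0,0,0,0,40]
}}

```text
time: 16.3
tcp_pos: [0.6557, -0.1592, 0.2868]
tool_rot: [0.002, 0.701, 0.713, 0.001]
wrist_force: [-0.3, -0.8, 0.8]
finger_gap: 0.04
finger_force: 0.0
```

Run:
```python
from h import *
s=shot('wrist','w5'); t=shot('scene','s5');u=shot('top','t5');print(s['st']['tcp_pos'],s['st']['wrist_force'],psi(s['st']))
a=cv2.resize(s['color'][100:400,150:400,::-1],(400,480),interpolation=cv2.INTER_CUBIC)
b=cv2.resize(t['color'][180:260,140:207,::-1],(400,480),interpolation=cv2.INTER_CUBIC)
cv2.imwrite('pics/m5.png',np.hstack([a,b]))
```

```text
[ 0.65567137 -0.15922266  0.28678768] [-0.27846521 -0.78211756  0.78713257] 0.9142850358710443
```

View pics/m5.png

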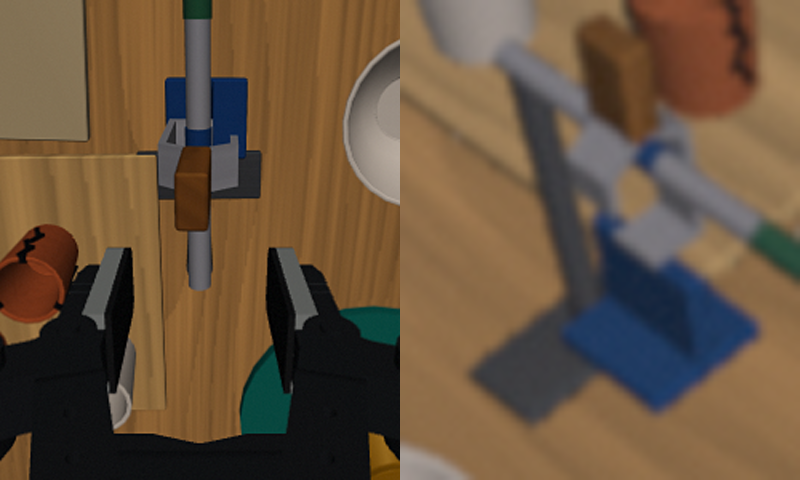

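Run:
```python
from h import *
s=load('w5'); f=lambda x,y:(150+(x+.5)/1.6-.5,100+(y+.5)/1.6-.5)
im=s['color']; print([(r,im[r,270:278].mean(0).round().tolist()) for r in range(178,194)])
print([(r,im[r,255:262].mean(0).round().tolist()) for r in range(145,152)])
print([(r,im[r,266:274].mean(0).round().tolist()) for r in (206,208,210,212,214,216,238,240,242,243,244,246)])
for n,p,z in (('blue edge',f(198,130.5),.166),('green edge',f(198,18),.166),('foot',f(180,78),.056),('railend',f(200,288),.16),('tabtop -y edge',f(192,230),.212),('tabtop +y',f(194,182),.212)): print(n,onz(s,p,z).round(4))
```

```text
[(178, [100.0, 98.0, 101.0]), (179, [102.0, 98.0, 102.0]), (180, [107.0, 103.0, 104.0]), (181, [30.0, 47.0, 77.0]), (182, [8.0, 33.0, 70.0]), (183, [12.0, 36.0, 72.0]), (184, [14.0, 36.0, 72.0]), (185, [13.0, 36.0, 73.0]), (186, [12.0, 35.0, 72.0]), (187, [12.0, 35.0, 72.0]), (188, [12.0, 35.0, 72.0]), (189, [12.0, 35.0, 73.0]), (190, [9.0, 35.0, 75.0]), (191, [42.0, 37.0, 42.0]), (192, [75.0, 41.0, 12.0]), (193, [73.0, 40.0, 14.0])]
[(145, [131.0, 92.0, 49.0]), (146, [132.0, 92.0, 48.0]), (147, [138.0, 95.0, 47.0]), (148, [56.0, 53.0, 56.0]), (149, [10.0, 37.0, 79.0]), (150, [13.0, 41.0, 84.0]), (151, [12.0, 36.0, 74.0])]
[(206, [78.0, 44.0, 16.0]), (208, [95.0, 56.0, 21.0]), (210, [94.0, 54.0, 19.0]), (212, [88.0, 50.0, 19.0]), (214, [86.0, 48.0, 17.0]), (216, [82.0, 46.0, 16.0]), (238, [76.0, 42.0, 15.0]), (240, [77.0, 42.0, 16.0]), (242, [82.0, 45.0, 16.0]), (243, [63.0, 34.0, 11.0]), (244, [60.0, 47.0, 38.0]), (246, [91.0, 82.0, 78.0])]
blue edge [ 0.6556 -0.1409  0.166 ]
green edge [ 0.6548 -0.0892  0.166 ]
foot [ 0.6435 -0.1321  0.056 ]
railend [ 0.658  -0.2296  0.16  ]
tabtop -y edge [ 0.6535 -0.1717  0.212 ]
tabtop +y [ 0.6541 -0.1507  0.212 ]
```

Blue hangs centred to within about 2 mm. Next is yellow.

>>> {"method": "jog_arm", "body": {
  "moves": [0,0,0,0,0,0.071,50,0.51,-0.94,0,0,0,0,50,0.51,-0.94,0,0,0,0,50,0.51,-0.94,0,0,0,0,50,0.51,-0.94,0,0,0,0,50,0.51,-0.94,0,0,0,0,50,0.51,-0.94,0,0,0,0,50,0.51,-0.94,0,0,0,0,50,0.51,-0.94,0,0,0,0,50,0.51,-0.94,0,0,0,0,50]
}}

```text
time: 17.7
tcp_pos: [0.4943, -0.051, 0.2839]
tool_rot: [-0.001, 0.74, 0.672, -0.0]
wrist_force: [0.5, -0.3, -0.6]
finger_gap: 0.0501
finger_force: 0.0
```

>>> {"method": "jog_arm", "body": {
  "moves": [0.51,-0.94,0,0,0,0,50,0,0,0,0,0,0,50,0,0,0,0,0,0,50]
}}

```text
time: 18.08
tcp_pos: [0.4779, -0.0397, 0.2845]
tool_rot: [0.0, 0.74, 0.673, -0.0]
wrist_force: [0.6, 0.4, -0.1]
finger_gap: 0.0503
finger_force: 0.0
```

Run:
```python
from h import *
s=shot('wrist','w6');st=s['st'];print(st['tcp_pos'],psi(st),go(st,[.4783,-.038,.1605]))
P=np.array([.4783,-.038]);a=np.radians(-5.5);X=np.array([np.cos(a),np.sin(a)]);Y=np.array([-X[1],X[0]])
im=s['color'].copy()
for x,y,z in [(i*7,j*13,166) for i in(-1,1) for j in(-1,1)]+[(i*28,j*28,10) for i in(-1,1) for j in(-1,1)]:
    q=proj(s,np.r_[P+X*x/1e3+Y*y/1e3,(z+12)/1e3]); cv2.circle(im,tuple(int(v) for v in q.round()),1,(255,0,255),-1)
cv2.imwrite('pics/m6.png',cv2.resize(im[100:300,180:380,::-1],None,fx=2,fy=2))
```

```text
[ 0.47793924 -0.03971371  0.28449295] -5.473097993704051 [0.087 0.01  6.2  ]
```

View pics/m6.png

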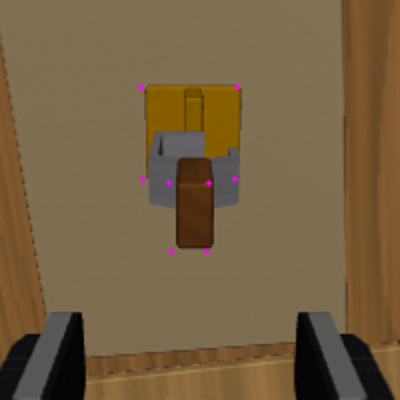

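The yellow hanger is aligned, sitting about 1 mm to +x and +y of the prediction. I'll descend and grip.

>>> {"method": "jog_arm", "body": {
  "moves": [0.13,0.06,1,0,0,0,50,0,0,1,0,0,0,50,0,0,1,0,0,0,50,0,0,1,0,0,0,50,0,0,1,0,0,0,50,0,0,0.8,0,0,0,50,0,0,0.4,0,0,0,50,0,0,0,0,0,0,10,0,0,0,0,0,0,10,0,0,0,0,0,0,5],
  "newtons": 45
}}

```text
time: 19.38
tcp_pos: [0.4794, -0.0371, 0.1612]
tool_rot: [0.0, 0.74, 0.673, 0.0]
wrist_force: [0.0, -0.1, 1.1]
finger_gap: 0.0132
finger_force: 44.5
```

>>> {"method": "jog_arm", "body": {
  "moves": [0,0,0,0,0,0,5,0,0,0,0,0,0,5,0,0,0,0,0,0,5]
}}

```text
time: 19.75
tcp_pos: [0.4795, -0.0371, 0.1612]
tool_rot: [0.001, 0.74, 0.673, 0.0]
wrist_force: [0.6, -0.0, 5.6]
finger_gap: 0.0134
finger_force: 45.2
```

>>> {"method": "jog_arm", "body": {
  "moves": [0,0,-0.6,0,0,0,5,0,0,-1,0,0,0,5,0,0,-1,0,0,0,5,0,0,-0.9,0,0,0,5,0,0,0,0,0,-0.073,5,0.85,0.69,0,0,0,0,5,0.85,0.69,0,0,0,0,5,0.85,0.69,0,0,0,0,5,0.85,0.69,0,0,0,0,5,0.85,0.69,0,0,0,0,5]
}}

```text
time: 21.0
tcp_pos: [0.5471, 0.0504, 0.2307]
tool_rot: [-0.0, 0.7, 0.714, -0.0]
wrist_force: [0.1, -0.2, -2.8]
finger_gap: 0.0135
finger_force: 44.3
```

>>> {"method": "jog_arm", "body": {
  "moves": [0.85,0.69,0,0,0,0,5,0.85,0.69,0,0,0,0,5,0.85,0.69,0,0,0,0,5,0,0,0,0,0,0,5,0,0,0,0,0,0,5]
}}

```text
time: 21.62
tcp_pos: [0.5866, 0.1011, 0.2304]
tool_rot: [-0.0, 0.7, 0.714, -0.0]
wrist_force: [-0.6, 0.1, -3.1]
finger_gap: 0.0135
finger_force: 44.4
```

Run:
```python
from h import *
s=shot('wrist','w7');st=s['st'];print(st['tcp_pos'],psi(st),go(st,[.650,.1015,.2315]))
im=s['color']; hsv=cv2.cvtColor(im,cv2.COLOR_RGB2HSV); m=cv2.inRange(hsv,(20,150,60),(32,255,255)); ys,xs=np.nonzero(m[:300,:370]); print(xs.min(),xs.max(),ys.min()); print('foot edge',onz(s,((xs.min()+xs.max())/2,ys.min()),.092))
```

```text
[0.58659509 0.10113438 0.23043973] 1.1105314554859265 [-0.043  3.17  -0.055]
241 308 165
foot edge [0.58650273 0.12878476 0.092     ]
```

>>> {"method": "jog_arm", "body": {
  "moves": [0,0.8,0,0,0,0,5,0,0.8,0,0,0,0,5,0,0.8,0,0,0,0,5,0,0.77,0,0,0,0,5,0,0,0,0,0,0,5,0,0,0,0,0,0,5]
}}

```text
time: 22.42
tcp_pos: [0.6495, 0.102, 0.2306]
tool_rot: [-0.0, 0.7, 0.714, -0.0]
wrist_force: [0.5, -0.3, -3.4]
finger_gap: 0.0132
finger_force: 44.6
```

>>> {"method": "jog_arm", "body": {
  "moves": [0,0,0.5,0,0,0,5,0,0,0.5,0,0,0,5,0,0,0.4,0,0,0,5,0,0,0.2,0,0,0,5,0,0,0.12,0,0,0,5,0,0,0.05,0,0,0,5,0,0,0,0,0,0,5,0,0,0,0,0,0,5]
}}

```text
time: 23.42
tcp_pos: [0.6503, 0.1022, 0.1955]
tool_rot: [0.0, 0.7, 0.714, 0.0]
wrist_force: [0.3, 0.7, -3.2]
finger_gap: 0.0134
finger_force: 44.7
```

>>> {"method": "jog_arm", "body": {
  "moves": [0,0,0.05,0,0,0,5,0,0,0.03,0,0,0,5,0,0,0,0,0,0,5,-0.3,0,0,0,0,0,5,-0.6,0,0,0,0,0,5,-0.6,0,0,0,0,0,5,-0.6,0,0,0,0,0,5,-0.6,0,0,0,0,0,5,-0.6,0,0,0,0,0,5,0,0,0,0,0,0,5]
}}

```text
time: 24.68
tcp_pos: [0.6513, 0.0355, 0.1946]
tool_rot: [0.0, 0.7, 0.714, -0.0]
wrist_force: [-4.9, -2.9, 9.1]
finger_gap: 0.0132
finger_force: 46.5
```

>>> {"method": "jog_arm", "body": {
  "moves": [-0.5,0,0,0,0,0,5,-0.5,0,0,0,0,0,5,-0.2,0,0,0,0,0,5,0,0,0,0,0,0,5,0,0,0,0,0,0,5]
}}

```text
time: 25.3
tcp_pos: [0.6519, 0.0127, 0.1946]
tool_rot: [0.0, 0.7, 0.714, 0.0]
wrist_force: [-4.6, 3.0, 9.1]
finger_gap: 0.0137
finger_force: 46.5
```

Run:
```python
from h import *
s=shot('wrist','w8');st=s['st'];print(st['tcp_pos'],psi(st),st['wrist_force'])
im=s['color']; print([(r,im[r,272:277].mean(0).round().tolist()) for r in range(216,240,1)])
hsv=cv2.cvtColor(im,cv2.COLOR_RGB2HSV); m=cv2.inRange(hsv,(20,150,60),(32,255,255))[:220,230:265]; ys,xs=np.nonzero(m); print(ys.min(),'foot edge',onz(s,(275,ys.min()-.5),st['tcp_pos'][2]-.149+.01))
for r in range(216,240,2): print(r,onz(s,(274.5,r),.166)[1].round(4),end=' ')
```

```text
[0.65188572 0.01267268 0.19461587] 1.0972112301382457 [-4.62388493  2.95603836  9.07026288]
[(216, [99.0, 96.0, 100.0]), (217, [99.0, 97.0, 100.0]), (218, [98.0, 96.0, 99.0]), (219, [99.0, 96.0, 100.0]), (220, [99.0, 97.0, 100.0]), (221, [98.0, 96.0, 100.0]), (222, [98.0, 97.0, 99.0]), (223, [98.0, 96.0, 100.0]), (224, [99.0, 96.0, 100.0]), (225, [98.0, 96.0, 100.0]), (226, [98.0, 96.0, 100.0]), (227, [98.0, 96.0, 101.0]), (228, [96.0, 97.0, 107.0]), (229, [118.0, 87.0, 11.0]), (230, [133.0, 91.0, 0.0]), (231, [131.0, 91.0, 0.0]), (232, [132.0, 91.0, 0.0]), (233, [132.0, 91.0, 0.0]), (234, [132.0, 91.0, 0.0]), (235, [132.0, 91.0, 0.0]), (236, [131.0, 90.0, 0.0]), (237, [131.0, 91.0, 0.0]), (238, [131.0, 91.0, 0.0]), (239, [133.0, 92.0, 0.0])]
163 foot edge [0.65235156 0.04235767 0.05561587]
216 0.0362 218 0.0352 220 0.0341 222 0.033 224 0.032 226 0.0309 228 0.0298 230 0.0288 232 0.0277 234 0.0266 236 0.0255 238 0.0244
```

>>> {"method": "jog_arm", "body": {
  "moves": [0,-0.03,-0.05,0,0,0,5,0,0,0,0,0,0,5,0,0,0,0,0,0,5]
}}

```text
time: 25.72
tcp_pos: [0.6515, 0.0122, 0.1948]
tool_rot: [0.0, 0.7, 0.714, 0.0]
wrist_force: [-0.5, 0.6, 0.7]
finger_gap: 0.0135
finger_force: 45.3
```

>>> {"method": "jog_arm", "body": {
  "moves": [0,0,0,0,0,0,25,0,0,0,0,0,0,40,0,0,0,0,0,0,40,0,0,-0.5,0,0,0,40,0,0,-1,0,0,0,40,0,0,-1,0,0,0,40,0,0,-1,0,0,0,40,0,0,-1,0,0,0,40,0,0,0,0,0,0,40]
}}

```text
time: 26.85
tcp_pos: [0.652, 0.0122, 0.2868]
tool_rot: [0.001, 0.7, 0.714, 0.001]
wrist_force: [-0.2, -0.2, 0.2]
finger_gap: 0.0396
finger_force: 0.0
```

Run:
```python
from h import *
s=shot('wrist','w9'); t=shot('scene','s9');u=shot('top','t9');st=s['st'];print(st['tcp_pos'],psi(st))
im=s['color']; 
for r in range(172,192): print(r,im[r,272:277].mean(0).round().tolist(),onz(s,(274.5,r),.166)[1].round(4))
cv2.imwrite('pics/m9.png',np.hstack([s['color'][60:,130:430,::-1],cv2.resize(t['color'][120:300,100:350,::-1],(500,360))]))
b=cv2.cvtColor(u['color'],cv2.COLOR_RGB2HSV); m=cv2.inRange(b,(0,120,60),(12,255,255)); m[:190]=0; m[285:]=0; m[:,:345]=0; m[:,448:]=0
n,l,q,c=cv2.connectedComponentsWithStats(m)
for i in range(1,n):
    if q[i][4]>30: print(q[i],c[i])
```

```text
[0.65203597 0.01224055 0.28676679] 1.0956981641912045
172 [99.0, 96.0, 100.0] 0.038
173 [98.0, 95.0, 99.0] 0.0372
174 [99.0, 96.0, 99.0] 0.0364
175 [98.0, 95.0, 99.0] 0.0356
176 [98.0, 96.0, 99.0] 0.0349
177 [98.0, 96.0, 99.0] 0.0341
178 [98.0, 96.0, 99.0] 0.0333
179 [99.0, 96.0, 100.0] 0.0325
180 [99.0, 96.0, 99.0] 0.0318
181 [97.0, 96.0, 101.0] 0.031
182 [97.0, 97.0, 106.0] 0.0302
183 [117.0, 90.0, 28.0] 0.0294
184 [133.0, 91.0, 0.0] 0.0286
185 [132.0, 91.0, 0.0] 0.0278
186 [132.0, 91.0, 0.0] 0.0271
187 [131.0, 91.0, 0.0] 0.0263
188 [131.0, 92.0, 0.0] 0.0255
189 [132.0, 92.0, 0.0] 0.0247
190 [136.0, 95.0, 0.0] 0.0239
191 [80.0, 48.0, 9.0] 0.0231
[370 211  25  23 444] [382.40315315 222.73873874]
[407 240  28  22 484] [421.2107438  250.98966942]
[363 246  25  23 447] [375.34004474 257.60626398]
```

View pics/m9.png

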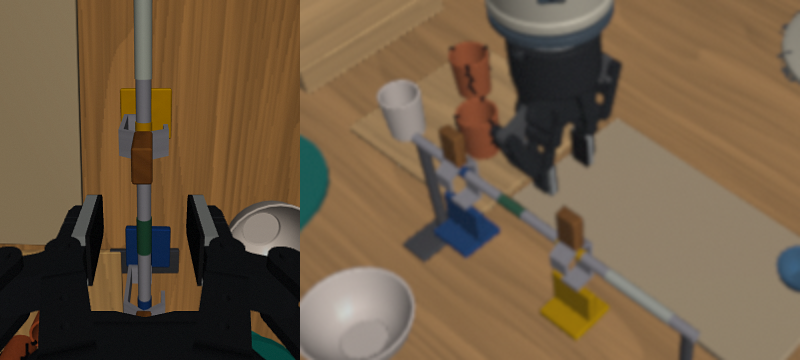

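Both hang on their bands. Next come the beakers.

>>> {"method": "jog_arm", "body": {
  "moves": [0,0,0,0,0,0.112,72,0,0,0,0,0,0.112,72,0,0,0,0,0,0.112,72,0,0,0,0,0,0.112,72,0,0,0,0,0,0.112,72,0,0,0,0,0,0.112,72,0,0,0,0,0,0.112,72,0,0,0,0,0,0.112,72,0,0,0,0,0,0.112,72]
}}

```text
time: 28.12
tcp_pos: [0.6509, 0.0123, 0.2837]
tool_rot: [-0.0, 1.0, 0.0, -0.001]
wrist_force: [0.3, 0.2, 0.4]
finger_gap: 0.072
finger_force: 0.0
```

>>> {"method": "jog_arm", "body": {
  "moves": [-0.4,1,0,0,0,0,72,-0.4,1,0,0,0,0,72,-0.4,1,0,0,0,0,72,-0.4,1,0,0,0,0,72,-0.4,1,0,0,0,0,72,-0.4,1,0,0,0,0,72,-0.4,1,0,0,0,0,72,-0.4,1,0,0,0,0,72,-0.4,1,0,0,0,0,72,-0.4,1,0,0,0,0,72]
}}

```text
time: 29.38
tcp_pos: [0.5721, -0.1896, 0.2847]
tool_rot: [0.0, 1.0, 0.003, 0.0]
wrist_force: [0.1, -0.7, -0.1]
finger_gap: 0.0718
finger_force: 0.0
```

>>> {"method": "jog_arm", "body": {
  "moves": [-0.4,1,0,0,0,0,72,-0.4,1,0,0,0,0,72,-0.4,1,0,0,0,0,72,-0.4,1,0,0,0,0,72,-0.4,0.8,0,0,0,0,72,0,0,0,0,0,0,72,0,0,0,0,0,0,72]
}}

```text
time: 30.25
tcp_pos: [0.5333, -0.2843, 0.2847]
tool_rot: [-0.0, 1.0, 0.003, 0.0]
wrist_force: [-0.3, -0.1, 0.2]
finger_gap: 0.072
finger_force: 0.0
```

```bash
cat >> h.py <<'E'
def beakers(s,roi,mn=150):
    m=cv2.inRange(cv2.cvtColor(s['color'],cv2.COLOR_RGB2HSV),(0,110,40),(14,255,255)); k=np.zeros_like(m)
    x0,y0,x1,y1=roi; k[y0:y1,x0:x1]=m[y0:y1,x0:x1]; k=cv2.morphologyEx(k,cv2.MORPH_CLOSE,np.ones((5,5)))
    n,l,q,c=cv2.connectedComponentsWithStats(k)
    return [(q[i].tolist(),c[i].round(1).tolist()) for i in range(1,n) if q[i][4]>mn]
E
python3 - <<'E'
from h import *
s=shot('wrist','w10');st=s['st'];print(st['tcp_pos'],psi(st))
t=load('t9')
for n,p in dict(A=(383.4,222.5),B=(423.2,251),C=(376.4,257.8)).items(): 
    P=onz(t,p,.076); print(n,P.round(4),go(st,[P[0],P[1],.056]),proj(s,P).round(),proj(s,P+[.028,0,0]).round(),proj(s,P+[0,.028,0]).round())
print(beakers(s,(0,0,560,420),600))
E
```

```text
[ 0.53325543 -0.28430231  0.28468434] -89.63102299782722
A [ 0.5296 -0.2833  0.076 ] [-0.184 -0.047 11.434] [273. 183.] [274. 156.] [246. 182.]
B [ 0.4604 -0.3787  0.076 ] [-3.673  4.697 11.433] [360. 244.] [362. 220.] [334. 244.]
C [ 0.4433 -0.2638  0.076 ] [-4.49  -1.049 11.434] [255. 258.] [255. 235.] [230. 258.]
[([23, 3, 49, 32, 1234], [47.5, 19.2]), ([248, 147, 53, 58, 2276], [273.8, 176.4]), ([330, 203, 56, 59, 2474], [356.6, 233.4]), ([231, 215, 52, 62, 2314], [256.5, 247.3])]
```

View pics/w10.png

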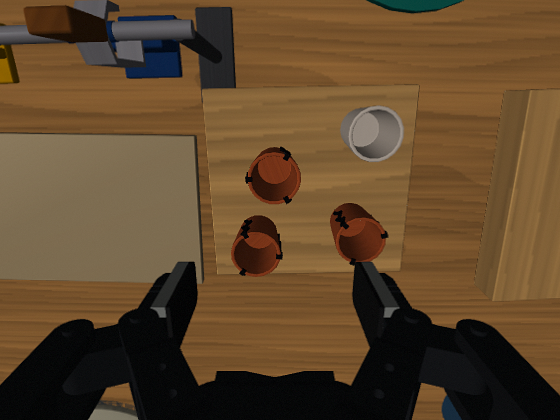

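The picture shows rim centres A (274,178), B (359,236) and C (256,250), with the white beaker at (374,133).

Run:
```python
from h import *
s=load('w10')
for p in((274,177.5),(359,236),(256,250),(374,133)):
    P=onz(s,p,.076); print(P.round(4),go(s['st'],[P[0],P[1],.056]))
```

```text
[ 0.535  -0.2839  0.076 ] [ 0.087 -0.017 11.434]
[ 0.4703 -0.3771  0.076 ] [-3.177  4.624 11.433]
[ 0.4529 -0.2645  0.076 ] [-4.014 -1.013 11.434]
[ 0.5809 -0.3828  0.076 ] [ 2.348  4.941 11.433]
```

Run:
```python
from h import *
s=load('w10');t=load('t9');c=load('scene0')
print('board wrist',[onz(s,p,.010)[:2].round(4).tolist() for p in((202,88),(419,86),(400,270),(218,273))])
A=lambda x,y:((x+.5)/3-.5+180,(y+.5)/3-.5+150)
print('board top',[onz(t,p,.010)[:2].round(4).tolist() for p in(A(497,125),A(777,122),A(797,394),A(508,402))])
print('rail end wrist',onz(s,(192,30),.16),'shelf corners wrist',onz(s,(195,136),.012),onz(s,(203,281),.012),'top',onz(t,A(487,187),.012),onz(t,A(486,415),.012))
for n,P in dict(A=(.5296,-.2833),A2=(.535,-.2839),B=(.4604,-.3787),B2=(.4703,-.3771),W=(.572,-.383),W2=(.581,-.383)).items(): print(n,proj(c,[*P,.076]).round(1))
print(beakers(c,(120,120,270,220),60))
```

```text
board wrist [[0.6238, -0.2011], [0.628, -0.449], [0.3926, -0.4558], [0.3867, -0.2087]]
board top [[0.6202, -0.2014], [0.6252, -0.4485], [0.3889, -0.4544], [0.3812, -0.207]]
rail end wrist [ 0.65699873 -0.22732471  0.16      ] shelf corners wrist [ 0.56988464 -0.19013632  0.012     ] [ 0.37534226 -0.18804073  0.012     ] top [ 0.56498004 -0.19154008  0.012     ] [ 0.37021865 -0.18790619  0.012     ]
A [188.3 174.5]
A2 [186.6 175.5]
B [184.2 145.6]
B2 [181.9 147.6]
W [150.8 165.1]
W2 [148.  166.8]
[([174, 140, 27, 60, 1113], [187.3, 169.5]), ([207, 155, 22, 32, 553], [218.6, 170.1])]
```

>>> {"method": "jog_arm", "body": {
  "moves": [-0.06,-0.04,1,0,0,0,72,0,0,1,0,0,0,72,0,0,1,0,0,0,72,0,0,1,0,0,0,72,0,0,1,0,0,0,72,0,0,1,0,0,0,72,0,0,1,0,0,0,72,0,0,1,0,0,0,72,0,0,1,0,0,0,72,0,0,1,0,0,0,72],
  "newtons": 30
}}

```text
time: 31.55
tcp_pos: [0.5324, -0.2831, 0.0841]
tool_rot: [-0.0, 1.0, 0.004, 0.0]
wrist_force: [0.3, -1.3, -0.1]
finger_gap: 0.0722
finger_force: 0.0
```

>>> {"method": "jog_arm", "body": {
  "moves": [0,0,0.9,0,0,0,72,0,0,0.5,0,0,0,72,0,0,0,0,0,0,72,0,0,0,0,0,0,40,0,0,0,0,0,0,40,0,0,0,0,0,0,40,0,0,0,0,0,0,40]
}}

```text
time: 32.42
tcp_pos: [0.5324, -0.2839, 0.0574]
tool_rot: [0.0, 1.0, 0.003, 0.001]
wrist_force: [-0.2, 0.8, 5.7]
finger_gap: 0.0537
finger_force: 31.8
```

>>> {"method": "jog_arm", "body": {
  "moves": [0,0,-0.6,0,0,0,40,0,0,-1,0,0,0,40,0,0,-1,0,0,0,40,0,0,-1,0,0,0,40,0,0,-1,0,0,0,40,0,0,-1,0,0,0,40,0,0,-1,0,0,0,40,0,0,-1,0,0,0,40,0,0,-1,0,0,0,40,0,-0.5,-1,0,0,0,40]
}}

```text
time: 33.67
tcp_pos: [0.5317, -0.274, 0.2501]
tool_rot: [0.0, 1.0, 0.003, 0.0]
wrist_force: [-0.2, -0.5, -2.6]
finger_gap: 0.0536
finger_force: 32.0
```

>>> {"method": "jog_arm", "body": {
  "moves": [0,-1,0,0,0,0,40,0,-1,0,0,0,0,40,0,-1,0,0,0,0,40,0,-1,0,0,0,0,40,0,-1,0,0,0,0,40,0,-1,0,0,0,0,40,0,-1,0,0,0,0,40,0,-1,0,0,0,0,40,0,-1,0,0,0,0,40,0,-1,0,0,0,0,40]
}}

```text
time: 34.92
tcp_pos: [0.5306, -0.0724, 0.2487]
tool_rot: [0.0, 1.0, 0.003, 0.0]
wrist_force: [-0.1, 0.1, -1.0]
finger_gap: 0.0539
finger_force: 32.0
```

>>> {"method": "jog_arm", "body": {
  "moves": [0,-1,0,0,0,0,40,0,-1,0,0,0,0,40,0,-1,0,0,0,0,40,0,-1,0,0,0,0,40,0,-1,0,0,0,0,40,0,-1,0,0,0,0,40,0,-1,0,0,0,0,40,0,-1,0,0,0,0,40,0,-1,0,0,0,0,40,0,-1,0,0,0,0,40]
}}

```text
time: 36.17
tcp_pos: [0.5293, 0.1276, 0.2487]
tool_rot: [0.0, 1.0, 0.003, 0.0]
wrist_force: [1.1, -0.2, -2.1]
finger_gap: 0.0533
finger_force: 32.0
```

>>> {"method": "jog_arm", "body": {
  "moves": [0.16,-1,0,0,0,0,40,0.16,-1,0,0,0,0,40,0.16,-1,0,0,0,0,40,0.16,-1,0,0,0,0,40,0.16,-1,0,0,0,0,40,0.16,-1,0,0,0,0,40,0.16,-1,0,0,0,0,40,0.16,-1,0,0,0,0,40,0.16,-1,0,0,0,0,40,0.16,-1,0,0,0,0,40]
}}

```text
time: 37.42
tcp_pos: [0.5602, 0.3278, 0.2486]
tool_rot: [0.0, 1.0, 0.003, -0.0]
wrist_force: [0.9, -0.4, -1.3]
finger_gap: 0.0533
finger_force: 32.0
```

>>> {"method": "jog_arm", "body": {
  "moves": [0,-1,0,0,0,0,40,0,-1,0,0,0,0,40,0,0,1,0,0,0,40,0,0,1,0,0,0,40,0,0,1,0,0,0,40,0,0,1,0,0,0,40,0,0,1,0,0,0,40,0,0,1,0,0,0,40,0,0,1,0,0,0,40,0,0,1,0,0,0,40]
}}

```text
time: 38.67
tcp_pos: [0.5598, 0.3672, 0.088]
tool_rot: [-0.0, 1.0, 0.003, 0.0]
wrist_force: [-1.0, 0.6, -1.9]
finger_gap: 0.0536
finger_force: 32.0
```

>>> {"method": "jog_arm", "body": {
  "moves": [0,0,0.7,0,0,0,40,0,0,0,0,0,0,40,0,0,0,0,0,0,68,0,0,0,0,0,0,68,0,0,0,0,0,0,68,0,0,-1,0,0,0,68,0,0,-1,0,0,0,68,0,0,-1,0,0,0,68,0,0,-1,0,0,0,68,0,0,-1,0,0,0,68]
}}

```text
time: 39.92
tcp_pos: [0.56, 0.3666, 0.1771]
tool_rot: [-0.0, 1.0, 0.003, 0.001]
wrist_force: [-0.3, 0.7, 0.4]
finger_gap: 0.0681
finger_force: 0.0
```

Run:
```python
from h import *
t=shot('top','t11');s=shot('scene','s11'); print(beakers(t,(345,190,450,285),30), sense()['tcp_pos'])
print(beakers(load('t9'),(345,190,450,285),30))
```

```text
[([406, 239, 30, 24, 538], [421.2, 251.0]), ([362, 246, 27, 24, 499], [375.4, 257.5])] [0.56097399 0.36713238 0.17838202]
[([369, 211, 27, 24, 502], [382.3, 222.8]), ([406, 239, 30, 24, 540], [421.1, 251.0]), ([362, 246, 27, 24, 502], [375.4, 257.6])]
```

>>> {"method": "jog_arm", "body": {
  "moves": [-0.17,0.98,-0.3,0,0,0,72,-0.17,0.98,-0.3,0,0,0,72,-0.17,0.98,-0.3,0,0,0,72,-0.17,0.98,-0.3,0,0,0,72,-0.17,0.98,-0.3,0,0,0,72,-0.17,0.98,-0.3,0,0,0,72,-0.17,0.98,-0.3,0,0,0,72,-0.17,0.98,-0.3,0,0,0,72,-0.17,0.98,-0.3,0,0,0,72,-0.17,0.98,-0.3,0,0,0,72]
}}

```text
time: 41.28
tcp_pos: [0.5268, 0.169, 0.2351]
tool_rot: [0.0, 1.0, 0.003, -0.0]
wrist_force: [0.1, 0.3, -0.0]
finger_gap: 0.0718
finger_force: 0.0
```

>>> {"method": "jog_arm", "body": {
  "moves": [-0.17,0.98,0,0,0,0,72,-0.17,0.98,0,0,0,0,72,-0.17,0.98,0,0,0,0,72,-0.17,0.98,0,0,0,0,72,-0.17,0.98,0,0,0,0,72,-0.17,0.98,0,0,0,0,72,-0.17,0.98,0,0,0,0,72,-0.17,0.98,0,0,0,0,72,-0.17,0.98,0,0,0,0,72,-0.17,0.98,0,0,0,0,72]
}}

```text
time: 42.52
tcp_pos: [0.494, -0.0272, 0.2346]
tool_rot: [-0.0, 1.0, 0.003, -0.0]
wrist_force: [0.2, -0.1, -0.3]
finger_gap: 0.0721
finger_force: 0.0
```

>>> {"method": "jog_arm", "body": {
  "moves": [-0.17,0.98,0,0,0,0,72,-0.17,0.98,0,0,0,0,72,-0.17,0.98,0,0,0,0,72,-0.17,0.98,0,0,0,0,72,-0.17,0.98,0,0,0,0,72,-0.17,0.98,0,0,0,0,72,-0.17,0.98,0,0,0,0,72,-0.17,0.98,0,0,0,0,72,-0.17,0.98,0,0,0,0,72,-0.17,0.98,0,0,0,0,72]
}}

```text
time: 43.78
tcp_pos: [0.4612, -0.2234, 0.2346]
tool_rot: [-0.0, 1.0, 0.003, -0.0]
wrist_force: [1.2, 0.8, -0.1]
finger_gap: 0.0717
finger_force: 0.0
```

>>> {"method": "jog_arm", "body": {
  "moves": [-0.17,0.98,0,0,0,0,72,-0.17,0.98,0,0,0,0,72,0,0,0,0,0,0,72,0,0,0,0,0,0,72]
}}

```text
time: 44.28
tcp_pos: [0.455, -0.2613, 0.2346]
tool_rot: [-0.0, 1.0, 0.003, -0.0]
wrist_force: [0.3, 0.4, -1.0]
finger_gap: 0.0721
finger_force: 0.0
```

Run:
```python
from h import *
s=shot('wrist','w12');st=s['st']; print(st['tcp_pos'],psi(st),beakers(s,(100,60,500,330),600))
print(go(st,[.449,-.264,.056]))
for P in((.449,-.264,.076),(.466,-.378,.076)): print(proj(s,P).round(1), proj(s,np.array(P)+[-.028,0,0]).round(1), proj(s,np.array(P)+[0,.028,0]).round(1))
```

```text
[ 0.45498971 -0.26125436  0.23458071] -89.63853680011198 [([363, 146, 80, 66, 3692], [401.6, 177.8]), ([246, 161, 63, 69, 3068], [277.2, 196.9])]
[-0.299  0.139  8.929]
[277.5 198.6] [277.2 227.8] [246.1 198.4]
[406.9 181. ] [402.9 211. ] [375.3 180.7]
```

>>> {"method": "jog_arm", "body": {
  "moves": [-0.3,0.14,1,0,0,0,72,0,0,1,0,0,0,72,0,0,1,0,0,0,72,0,0,1,0,0,0,72,0,0,1,0,0,0,72,0,0,1,0,0,0,72,0,0,1,0,0,0,72,0,0,1,0,0,0,72,0,0,0.6,0,0,0,72,0,0,0.3,0,0,0,72]
}}

```text
time: 45.58
tcp_pos: [0.4491, -0.2639, 0.0563]
tool_rot: [-0.0, 1.0, 0.003, -0.0]
wrist_force: [0.4, 0.8, -0.6]
finger_gap: 0.072
finger_force: 0.0
```

>>> {"method": "jog_arm", "body": {
  "moves": [0,0,0,0,0,0,72,0,0,0,0,0,0,40,0,0,0,0,0,0,40,0,0,0,0,0,0,40,0,0,0,0,0,0,40]
}}

```text
time: 46.2
tcp_pos: [0.4494, -0.2644, 0.0575]
tool_rot: [0.0, 1.0, 0.003, 0.001]
wrist_force: [-0.1, 2.2, 5.7]
finger_gap: 0.0544
finger_force: 30.4
```

>>> {"method": "jog_arm", "body": {
  "moves": [0,0,-0.6,0,0,0,40,0,0,-1,0,0,0,40,0,0,-1,0,0,0,40,0,0,-1,0,0,0,40,0,0,-1,0,0,0,40,0,0,-1,0,0,0,40,0,0,-1,0,0,0,40,0,0,-1,0,0,0,40,0,0,-1,0,0,0,40,0,-0.5,-1,0,0,0,40]
}}

```text
time: 47.45
tcp_pos: [0.4488, -0.2544, 0.2503]
tool_rot: [0.0, 1.0, 0.003, 0.0]
wrist_force: [-0.3, -0.1, -1.1]
finger_gap: 0.0546
finger_force: 32.1
```

>>> {"method": "jog_arm", "body": {
  "moves": [0,-1,0,0,0,0,40,0,-1,0,0,0,0,40,0,-1,0,0,0,0,40,0,-1,0,0,0,0,40,0,-1,0,0,0,0,40,0,-1,0,0,0,0,40,0,-1,0,0,0,0,40,0,-1,0,0,0,0,40,0,-1,0,0,0,0,40,0,-1,0,0,0,0,40]
}}

```text
time: 48.7
tcp_pos: [0.4476, -0.0529, 0.2486]
tool_rot: [-0.0, 1.0, 0.003, -0.0]
wrist_force: [-0.6, 0.1, -1.8]
finger_gap: 0.0547
finger_force: 32.1
```

>>> {"method": "jog_arm", "body": {
  "moves": [0,-1,0,0,0,0,40,0,-1,0,0,0,0,40,0,-1,0,0,0,0,40,0,-1,0,0,0,0,40,0,-1,0,0,0,0,40,0,-1,0,0,0,0,40,0,-1,0,0,0,0,40,0,-1,0,0,0,0,40,0,-1,0,0,0,0,40,0,-1,0,0,0,0,40]
}}

```text
time: 49.95
tcp_pos: [0.4459, 0.147, 0.2486]
tool_rot: [0.0, 1.0, 0.003, -0.0]
wrist_force: [1.1, -0.9, -1.7]
finger_gap: 0.0544
finger_force: 32.1
```

>>> {"method": "jog_arm", "body": {
  "moves": [-0.05,-1,0,0,0,0,40,-0.05,-1,0,0,0,0,40,-0.05,-1,0,0,0,0,40,-0.05,-1,0,0,0,0,40,-0.05,-1,0,0,0,0,40,-0.05,-1,0,0,0,0,40,-0.05,-1,0,0,0,0,40,-0.05,-1,0,0,0,0,40,-0.05,-1,0,0,0,0,40,-0.05,-1,0,0,0,0,40]
}}

```text
time: 51.2
tcp_pos: [0.435, 0.347, 0.2486]
tool_rot: [0.0, 1.0, 0.003, -0.0]
wrist_force: [0.2, 0.3, -1.2]
finger_gap: 0.0542
finger_force: 32.1
```

>>> {"method": "jog_arm", "body": {
  "moves": [0,-1,0,0,0,0,40,0,0,0,0,0,0,40]
}}

```text
time: 51.45
tcp_pos: [0.4349, 0.3671, 0.2485]
tool_rot: [-0.0, 1.0, 0.004, 0.0]
wrist_force: [0.4, -0.6, -0.8]
finger_gap: 0.0545
finger_force: 32.1
```

>>> {"method": "jog_arm", "body": {
  "moves": [0,0,1,0,0,0,40,0,0,1,0,0,0,40,0,0,1,0,0,0,40,0,0,1,0,0,0,40,0,0,1,0,0,0,40,0,0,1,0,0,0,40,0,0,1,0,0,0,40,0,0,1,0,0,0,40,0,0,0.5,0,0,0,40,0,0,0,0,0,0,40]
}}

```text
time: 52.7
tcp_pos: [0.4349, 0.3654, 0.0784]
tool_rot: [0.0, 1.0, 0.003, -0.0]
wrist_force: [0.9, -0.7, -0.9]
finger_gap: 0.0546
finger_force: 32.1
```

>>> {"method": "jog_arm", "body": {
  "moves": [0,0,0,0,0,0,68,0,0,0,0,0,0,68,0,0,0,0,0,0,68,0,0,-1,0,0,0,68,0,0,-1,0,0,0,68,0,0,-1,0,0,0,68,0,0,-1,0,0,0,68,0,0,-1,0,0,0,68,0,0,-1,0,0,0,68,0,0,-1,0,0,0,68]
}}

```text
time: 53.95
tcp_pos: [0.4349, 0.3656, 0.2196]
tool_rot: [-0.0, 1.0, 0.003, 0.0]
wrist_force: [0.3, -0.3, -0.2]
finger_gap: 0.0676
finger_force: 0.0
```

Run:
```python
from h import *
t=shot('top','t13');s=shot('scene','s13'); st=sense(); print(beakers(t,(345,190,450,285),30), st['tcp_pos'],go(st,[.466,-.378,.24]))
```

```text
[([406, 239, 30, 24, 534], [421.2, 251.0])] [0.43574292 0.36623149 0.22076673] [ 1.27  37.219 -1.03 ]
```

>>> {"method": "jog_arm", "body": {
  "moves": [0.03,1,-0.1,0,0,0,72,0.03,1,-0.1,0,0,0,72,0.03,1,-0.1,0,0,0,72,0.03,1,-0.1,0,0,0,72,0.03,1,-0.1,0,0,0,72,0.03,1,-0.1,0,0,0,72,0.03,1,-0.1,0,0,0,72,0.03,1,-0.1,0,0,0,72,0.03,1,-0.1,0,0,0,72,0.03,1,-0.1,0,0,0,72]
}}

```text
time: 55.3
tcp_pos: [0.4422, 0.1644, 0.2388]
tool_rot: [-0.0, 1.0, 0.003, 0.0]
wrist_force: [-0.3, -0.3, -0.3]
finger_gap: 0.0724
finger_force: 0.0
```

>>> {"method": "jog_arm", "body": {
  "moves": [0.03,1,0,0,0,0,72,0.03,1,0,0,0,0,72,0.03,1,0,0,0,0,72,0.03,1,0,0,0,0,72,0.03,1,0,0,0,0,72,0.03,1,0,0,0,0,72,0.03,1,0,0,0,0,72,0.03,1,0,0,0,0,72,0.03,1,0,0,0,0,72,0.03,1,0,0,0,0,72]
}}

```text
time: 56.55
tcp_pos: [0.4492, -0.0355, 0.2388]
tool_rot: [0.0, 1.0, 0.003, 0.0]
wrist_force: [0.2, 0.3, 0.0]
finger_gap: 0.0718
finger_force: 0.0
```

>>> {"method": "jog_arm", "body": {
  "moves": [0.03,1,0,0,0,0,72,0.03,1,0,0,0,0,72,0.03,1,0,0,0,0,72,0.03,1,0,0,0,0,72,0.03,1,0,0,0,0,72,0.03,1,0,0,0,0,72,0.03,1,0,0,0,0,72,0.03,1,0,0,0,0,72,0.03,1,0,0,0,0,72,0.03,1,0,0,0,0,72]
}}

```text
time: 57.8
tcp_pos: [0.4569, -0.2355, 0.2387]
tool_rot: [-0.0, 1.0, 0.003, 0.0]
wrist_force: [-0.5, -0.3, 0.4]
finger_gap: 0.0722
finger_force: 0.0
```

>>> {"method": "jog_arm", "body": {
  "moves": [0.03,1,0,0,0,0,72,0.03,1,0,0,0,0,72,0.03,1,0,0,0,0,72,0.03,1,0,0,0,0,72,0.03,1,0,0,0,0,72,0.03,1,0,0,0,0,72,0.03,1,0,0,0,0,72,0,0,0,0,0,0,72,0,0,0,0,0,0,72]
}}

```text
time: 58.92
tcp_pos: [0.4619, -0.3739, 0.2386]
tool_rot: [-0.0, 1.0, 0.003, -0.0]
wrist_force: [-0.3, 0.4, 0.0]
finger_gap: 0.0719
finger_force: 0.0
```

Run:
```python
from h import *
s=shot('wrist','w14');t=shot('top','t14');st=s['st']; print(st['tcp_pos'],psi(st),beakers(s,(100,60,500,330),600),beakers(t,(335,180,450,295),30))
print(go(st,[.466,-.378,.056]))
for P in((.466,-.378,.076),): print(proj(s,P).round(1), proj(s,np.array(P)+[-.028,0,0]).round(1), proj(s,np.array(P)+[0,.028,0]).round(1))
```

```text
[ 0.46189919 -0.37391741  0.23855111] -89.62961289700142 [([250, 151, 62, 66, 3043], [280.2, 184.7])] [([406, 240, 30, 23, 408], [419.4, 252.9])]
[0.206 0.21  9.127]
[279.  186.6] [278.7 216. ] [247.8 186.4]
```

>>> {"method": "jog_arm", "body": {
  "moves": [0.2,0.25,1,0,0,0,72,0,0,1,0,0,0,72,0,0,1,0,0,0,72,0,0,1,0,0,0,72,0,0,1,0,0,0,72,0,0,1,0,0,0,72,0,0,1,0,0,0,72,0,0,1,0,0,0,72,0,0,0.7,0,0,0,72,0,0,0.4,0,0,0,72]
}}

```text
time: 60.28
tcp_pos: [0.4661, -0.3788, 0.0562]
tool_rot: [-0.0, 1.0, 0.003, -0.0]
wrist_force: [0.9, -0.0, -0.2]
finger_gap: 0.0722
finger_force: 0.0
```

>>> {"method": "jog_arm", "body": {
  "moves": [0,0,0,0,0,0,72,0,0,0,0,0,0,40,0,0,0,0,0,0,40,0,0,0,0,0,0,40,0,0,0,0,0,0,40]
}}

```text
time: 60.9
tcp_pos: [0.4664, -0.3793, 0.0575]
tool_rot: [0.0, 1.0, 0.003, 0.0]
wrist_force: [-0.2, 2.9, 7.1]
finger_gap: 0.0537
finger_force: 31.2
```

>>> {"method": "jog_arm", "body": {
  "moves": [0,0,-0.6,0,0,0,40,0,0,-1,0,0,0,40,0,0,-1,0,0,0,40,0,0,-1,0,0,0,40,0,0,-1,0,0,0,40,0,0,-1,0,0,0,40,0,0,-1,0,0,0,40,0,0,-1,0,0,0,40,0,0,-1,0,0,0,40,0,-0.5,-1,0,0,0,40]
}}

```text
time: 62.15
tcp_pos: [0.4658, -0.3694, 0.2502]
tool_rot: [0.0, 1.0, 0.003, 0.0]
wrist_force: [1.3, 0.4, -2.0]
finger_gap: 0.0538
finger_force: 32.0
```

>>> {"method": "jog_arm", "body": {
  "moves": [0.05,-1,0,0,0,0,40,0.05,-1,0,0,0,0,40,0.05,-1,0,0,0,0,40,0.05,-1,0,0,0,0,40,0.05,-1,0,0,0,0,40,0.05,-1,0,0,0,0,40,0.05,-1,0,0,0,0,40,0.05,-1,0,0,0,0,40,0.05,-1,0,0,0,0,40,0.05,-1,0,0,0,0,40]
}}

```text
time: 63.4
tcp_pos: [0.4747, -0.1678, 0.2487]
tool_rot: [0.0, 1.0, 0.003, 0.0]
wrist_force: [-0.3, 0.3, -2.2]
finger_gap: 0.0539
finger_force: 32.1
```

>>> {"method": "jog_arm", "body": {
  "moves": [0.05,-1,0,0,0,0,40,0.05,-1,0,0,0,0,40,0.05,-1,0,0,0,0,40,0.05,-1,0,0,0,0,40,0.05,-1,0,0,0,0,40,0.05,-1,0,0,0,0,40,0.05,-1,0,0,0,0,40,0.05,-1,0,0,0,0,40,0.05,-1,0,0,0,0,40,0.05,-1,0,0,0,0,40]
}}

```text
time: 64.65
tcp_pos: [0.4832, 0.0323, 0.2487]
tool_rot: [-0.0, 1.0, 0.003, 0.0]
wrist_force: [0.9, -0.5, -1.6]
finger_gap: 0.0536
finger_force: 32.1
```

>>> {"method": "jog_arm", "body": {
  "moves": [0.05,-1,0,0,0,0,40,0.05,-1,0,0,0,0,40,0.05,-1,0,0,0,0,40,0.05,-1,0,0,0,0,40,0.05,-1,0,0,0,0,40,0.05,-1,0,0,0,0,40,0.05,-1,0,0,0,0,40,0.05,-1,0,0,0,0,40,0.05,-1,0,0,0,0,40,0.05,-1,0,0,0,0,40]
}}

```text
time: 65.9
tcp_pos: [0.492, 0.2324, 0.2487]
tool_rot: [0.0, 1.0, 0.003, -0.0]
wrist_force: [-0.1, 0.1, -0.1]
finger_gap: 0.0543
finger_force: 32.1
```

>>> {"method": "jog_arm", "body": {
  "moves": [0.05,-1,0,0,0,0,40,0.05,-1,0,0,0,0,40,0.05,-1,0,0,0,0,40,0.05,-1,0,0,0,0,40,0.05,-1,0,0,0,0,40,0.05,-1,0,0,0,0,40,0,-0.9,0,0,0,0,40,0,0,0,0,0,0,40]
}}

```text
time: 66.9
tcp_pos: [0.497, 0.3704, 0.2485]
tool_rot: [-0.0, 1.0, 0.004, -0.0]
wrist_force: [-0.1, -0.3, -2.0]
finger_gap: 0.0537
finger_force: 32.1
```

Run:
```python
from h import *
s=shot('wrist','w15');t=load('t13');st=sense(); print(st['tcp_pos'])
a=s['color'][:,80:480,::-1]; b=cv2.resize(load('s13')['color'][130:410,100:480,::-1],(400,420)) 
cv2.imwrite('pics/m15.png',np.hstack([a,b]))
```

```text
[0.49699469 0.36954052 0.24846942]
```

View pics/m15.png

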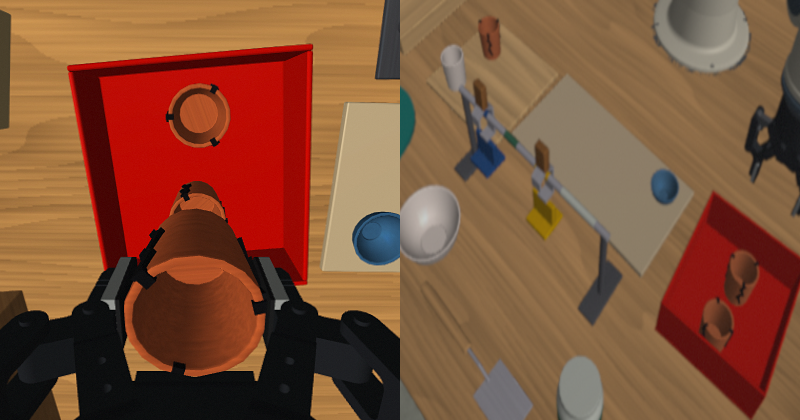

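Both dropped beakers stand apart in the crate, at (200,113) and (205,200), and both hangers still hang. I'll lower the last one between them.

>>> {"method": "jog_arm", "body": {
  "moves": [0,0,1,0,0,0,40,0,0,1,0,0,0,40,0,0,1,0,0,0,40,0,0,1,0,0,0,40,0,0,1,0,0,0,40,0,0,1,0,0,0,40,0,0,1,0,0,0,40,0,0,0.5,0,0,0,40,0,0,0,0,0,0,40]
}}

```text
time: 68.08
tcp_pos: [0.4998, 0.3692, 0.1004]
tool_rot: [-0.001, 1.0, 0.003, 0.003]
wrist_force: [4.9, 0.2, 13.8]
finger_gap: 0.0522
finger_force: 17.8
```

>>> {"method": "jog_arm", "body": {
  "moves": [0,0,0,0,0,0,68,0,0,0,0,0,0,68,0,0,0,0,0,0,68,0,0,-1,0,0,0,68,0,0,-1,0,0,0,68,0,0,-1,0,0,0,68,0,0,-1,0,0,0,68,0,0,-1,0,0,0,68,0,0,-1,0,0,0,68,0,0,-1,0,0,0,68]
}}

```text
time: 69.32
tcp_pos: [0.4969, 0.3689, 0.2392]
tool_rot: [0.0, 1.0, 0.003, -0.0]
wrist_force: [0.5, 0.6, 0.4]
finger_gap: 0.0683
finger_force: 0.0
```

>>> {"method": "jog_arm", "body": {
  "moves": [-1,0,-1,0,0,0,68,-1,0,-1,0,0,0,68,-1,0,-1,0,0,0,68,0,0,0,0,0,0,68]
}}

```text
time: 69.82
tcp_pos: [0.4366, 0.369, 0.3]
tool_rot: [-0.001, 1.0, 0.004, 0.001]
wrist_force: [0.4, 0.9, -0.5]
finger_gap: 0.0681
finger_force: 0.0
```

Run:
```python
from h import *
t=shot('top','t16'); s=shot('scene','s16'); w=shot('wrist','w16')
print(sense()['time'],beakers(t,(335,180,460,300),30),beakers(t,(75,185,165,285),60))
u=load('t9')
for n,(x,y,w_,h) in dict(hangers=(220,150,160,60),white=(405,190,40,35),bowl=(185,245,35,35)).items():
    print(n,np.abs(t['color'][y:y+h,x:x+w_].astype(int)-u['color'][y:y+h,x:x+w_]).mean().round(1))
# terracotta in crate: hue 7-14 vs red
m=cv2.inRange(cv2.cvtColor(w['color'],cv2.COLOR_RGB2HSV),(5,90,40),(14,230,255)); m=cv2.morphologyEx(m,cv2.MORPH_CLOSE,np.ones((5,5)))
n,l,q,c=cv2.connectedComponentsWithStats(m); print([(q[i].tolist(),onz(w,c[i],.06).round(3).tolist()) for i in range(1,n) if q[i][4]>500])
```

```text
69.975 [] [([75, 185, 90, 100, 8493], [120.5, 234.0])]
hangers 13.8
white 4.3
bowl 36.9
[([249, 19, 67, 158, 7586], [0.52, 0.365, 0.06]), ([0, 233, 131, 140, 11442], [0.289, 0.641, 0.06]), ([94, 380, 49, 40, 1207], [0.098, 0.588, 0.06])]
```

>>> {"method": "jog_arm", "body": {
  "moves": [0,1,-0.3,0,0,0,68,0,1,-0.3,0,0,0,68,0,1,-0.3,0,0,0,68,0,1,-0.3,0,0,0,68,0,1,-0.3,0,0,0,68,0,1,0,0,0,0,68,0,1,0,0,0,0,68,0,1,0,0,0,0,68,0,1,0,0,0,0,68,0,1,0,0,0,0,68]
}}

```text
time: 71.22
tcp_pos: [0.4382, 0.1674, 0.3285]
tool_rot: [0.0, 1.0, 0.003, -0.0]
wrist_force: [1.1, -1.0, 0.0]
finger_gap: 0.0679
finger_force: 0.0
```

>>> {"method": "jog_arm", "body": {
  "moves": [-0.3,1,0,0,0,0,68,-0.3,1,0,0,0,0,68,-0.3,1,0,0,0,0,68,-0.3,1,0,0,0,0,68,-0.3,1,0,0,0,0,68,0,1,0,0,0,0,68,0,1,0,0,0,0,68,0,1,0,0,0,0,68,0,1,0,0,0,0,68,0,0,0,0,0,0,68]
}}

```text
time: 72.47
tcp_pos: [0.4093, -0.0127, 0.3285]
tool_rot: [0.0, 1.0, 0.002, -0.0]
wrist_force: [-0.3, 0.3, 0.1]
finger_gap: 0.0678
finger_force: 0.0
```

Run:
```python
from h import *
t=shot('top','t17'); s=shot('scene','s17'); t0=load('top0'); s0=load('scene0'); t9=load('t9'); s13=load('s13')
def d(a,b,x0,y0,x1,y1): return np.abs(a['color'][y0:y1,x0:x1].astype(int)-b['color'][y0:y1,x0:x1]).mean().round(1)
print('white top',d(t,t0,405,190,445,225),'scene',d(s,s0,136,158,165,190),'bowl top',d(t,t0,185,245,220,280),'scene',d(s,s0,335,240,368,268))
print('hangers scene vs s13',d(s,s13,150,170,300,300))
for nm,i,roi in(('top',t,(75,185,165,285)),('scene',s,(345,260,485,400))):
    hsv=cv2.cvtColor(i['color'],cv2.COLOR_RGB2HSV); x0,y0,x1,y1=roi
    m=cv2.inRange(hsv,(5,80,30),(16,235,255)); k=np.zeros_like(m);k[y0:y1,x0:x1]=m[y0:y1,x0:x1]
    n,l,q,c=cv2.connectedComponentsWithStats(k); L=[(q[j].tolist(),onz(i,c[j],.05).round(3).tolist()) for j in range(1,n) if q[j][4]>15]
    print(nm,L)
    sub=k[y0:y1:3,x0:x1:2]
    print('\n'.join(''.join('#' if v else '.' for v in r) for r in sub))
```

```text
white top 1.1 scene 1.5 bowl top 29.8 scene 1.2
hangers scene vs s13 1.5
top [([75, 185, 90, 100, 2488], [0.507, 0.382, 0.05]), ([103, 198, 34, 63, 1507], [0.512, 0.372, 0.05])]
#############################################
##########################...........##..####
########..........##.########.#########..####
####################.###########.........####
###########.#............................####
####.##............########..............####
#.#####...........##########.............####
####.............#############............###
#######..........##############...........###
#..##..........################...........###
#####.#.......#################...........###
#.#####.......################............#.#
#.####.........#############...............##
#.#.###........############................##
#.#.#..........############.................#
#.#####........############................##
#.#..#..........##########.................#.
#...#.#.........##########..................#
#.#.###..........#########................#..
##.###...........##########.................#
#.
[... 3533 characters left out ...]
#######........................................##############
##################......................................##############
#####################..................................###############
#######################...............................################
#########################.............................################
############################.........................#################
##############################.......................#################
################################...................###################
##################################................####################
####################################.............#####################
```

Run:
```python
from h import *
t=load('t17'); s=load('s17'); s13=load('s13'); t16=load('t16'); s16=load('s16')
def k(i,x0,y0,x1,y1):
    m=cv2.inRange(cv2.cvtColor(i['color'],cv2.COLOR_RGB2HSV),(5,80,30),(16,235,255))[y0:y1,x0:x1]; return m>0
roi=(380,285,448,368)
a,b=k(s13,*roi),k(s,*roi)
print('change t16->17 scene',np.abs(s['color'][285:368,380:448].astype(int)-s16['color'][285:368,380:448]).mean())
V=cv2.cvtColor(s['color'],cv2.COLOR_RGB2GRAY)[285:368,380:448]
for r in range(0,83,2): print(''.join('.AB#'[int(a[r,c])+2*int(b[r,c])] for c in range(68)),' ',''.join(' ' if not b[r,c] and V[r,c]>25 else ('@' if V[r,c]<=25 else str(min(9,V[r,c]//14))) for c in range(68)))
for n,P in dict(A=(.56,.367),C=(.435,.366),M=(.4975,.367)).items(): print(n,'rim',proj(s,[*P,.071]).round(),'foot',proj(s,[*P,.005]).round(),'top rim',proj(t,[*P,.071]).round())
```

```text
change t16->17 scene 2.1840892983699502
....................................................................                                                                       
....................................................................                                                                       
....................................................................                                                                       
....................................................................                                                                       
....................................................................                                                                       
....................................................................                                                                       
.......................................###########..................                                          55555555544                  
.....................................#################..............            
[... 4284 characters left out ...]
####........................................                      455555554                                        
......................####..........................................                         4555                                          
....................................................................                                                                       
....................................................................                                                                       
A rim [401. 341.] foot [394. 355.] top rim [119. 208.]
C rim [431. 298.] foot [423. 314.] top rim [116. 259.]
M rim [417. 319.] foot [409. 334.] top rim [117. 234.]
```

Run:
```python
from h import *
t=load('t17'); s=load('s17')
for r in range(220,244,4):
    P=tri(t,(129 if r<234 else 127,r),s,(396.5,320)); print(r,P.round(3),'res',np.abs(proj(s,P)-[396.5,320]).max().round(1))
V=cv2.cvtColor(t['color'],cv2.COLOR_RGB2GRAY)
H=cv2.cvtColor(t['color'],cv2.COLOR_RGB2HSV); m=cv2.inRange(H,(5,80,30),(16,235,255))
for y in range(196,264): print(y,''.join('@' if V[y,x]<=26 else ('%x'%min(15,V[y,x]//9) if m[y,x] else ' ') for x in range(98,142)))
```

```text
220 [0.531 0.338 0.077] res 0.0
224 [0.523 0.339 0.067] res 1.2
228 [0.515 0.34  0.057] res 2.3
232 [0.508 0.34  0.047] res 3.4
236 [0.501 0.343 0.04 ] res 5.5
240 [0.493 0.344 0.029] res 6.6
196 44454444444545   5                          
197 455                                         
198                    999998 6                 
199                 899999999865                
200                998776667765566              
201               99776555556556876             
202              9876555555555568976            
203             997655555555555678976           
204             9765555555555556679866          
205            98655555555555667789966          
206            975555555555567899aa97656        
207            865555555555689aaaa9986556       
208           655566666666679aaaaa9986555       
209           544577777888899aaaaaa9865556      
210           644567778889999999aaaa865555      
211         876555667788899aaa999aa97555556     
212        7666556667778999aaaa999a96555556     
213       77655666666788899aaaa977876555556     
214       7655565666778889
[... 1678 characters left out ...]
45        
249        8865555555568aaaaaaa86544333         
250        9865555555568aaaaaaa865433334        
251         875555455568aaaaaaa986544334        
252        89755555555689aaaaaaa97544445        
253         9865555545689aaaaaaa86555545        
254          976555555579aaaaaa97555555         
255          9865555555689aaaa986555555         
256          99754555555689aaa86555555          
257            655665555679a986555555           
258             57877777789987655556            
259              89999899887665666              
260                  988877                     
261                                             
262                                             
263
```

```bash
python3 -c "
from plant import *
print(job_done())"
```

```text
the job is handed in; nothing more can be done
None
```

I handed the job in at about 73 s; there was no green hanger. Blue and then yellow were hooked on the white stretch and slid to within about 2 mm of their band centres. All three cracked beakers are in the crate; the last touched a neighbour (about 14 N) and lies on its side, mouth leaning on that beaker's rim. The white beaker and bowl were not moved.

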